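# Load, close and pin the clamp for a sample cell

## Robot

A 6-joint arm with a two-finger parallel gripper is mounted at the origin on the work surface; the furniture and walls round the work are solid. World frame = base frame: x ahead of the robot, y to its left, z up, the work surface at z = 0. Lengths are in m, angles in degrees, forces in N, time in s.
With the tool pointing down it reaches from about 0.275 to 0.85 m from the base axis. Payload 19 kg.
Tool frame: the origin (TCP) lies at the very end of the fingers, on their centre line; the grasp point (between the pads) lies 19 mm behind it; y points along the fingers, x is the direction in which the jaws open and shut, and the axes are right-handed (so a half turn about y gives the same grasp; the last joint's range is limited). The gripper opens to 85 mm and grips with 20 to 120 N. Pads are 22 mm wide; open, the fingers measure 114 mm over their backs; the gripper's body (76 mm by 85 mm) begins 54 mm behind the grasp point. The pads swing forward as they close: fully open they stand 13 mm farther back than shut.
Start: joints at [69.442, 8.623, 82.357, -0, 89.026, -7.678], TCP at [0.128, 0.56, 0.231] pointing down, gripper open.
Joint ranges: [-160.23, 160.23], [-39.13, 120.54], [6.94, 153.29], [-79.49, 259.48], [9.18, 160.14], [-161.06, 161.06]. Speed limits (degrees/s): [108.29, 108.29, 127.2, 172.46, 172.46, 172.46].

## Interface

Orientations are given as a 3x3 rotation matrix whose columns are the frame's x, y, z axes.
In Python, from bench import env, vision, close_job gives the robot as it stands.
- The arm moves only by the tool jog_arm, never from a script. Its argument "targets" is text: rows parted by semicolons, each of 6 numbers parted by spaces: the shift along the tool's x, y, z as a fraction of full scale, then the turn, a rotation vector about the tool's x, y, z as a fraction of full scale. A call has exactly 8 rows; each row is the pose to reach, as a shift and turn from the pose commanded when the call began, along the tool's axes at that moment; what a row does not reach only later rows make up. Full scale, the value 1, is 300 mm for a shift and 120 degrees for a turn. A row lasts 1/12 s, in which the tool goes at most 41.7 mm and 7.16 degrees, less where a joint would pass 70% of its speed; a pose out of reach is approached as far as the arm can. A call with a number of a shift or a turn outside -1 to 1 is refused whole. A call with a gripper value outside its range is refused whole. "claw" is the closure, from 0 (fully open) to 1 (shut), set as the call begins (left out, the last holds). The fingers move at their own pace and stop on an object; "newtons" is the grip in N (left out, the last holds). Time passes only in rows, so rows that repeat a pose let the fingers close, or fill a call up. It gives the time, the measured TCP pose, the force and the opening at its end, in the units of the state.
- env.get_obs(): the state, without advancing time (a new reading comes with each control period).
- vision.get_image(name): name is "scene" or "side" or "wrist"; returns a dict with "pixels" (384x512x3 uint8, red, green, blue), "z_map" (384x512 float32, m along the optical axis (not along the pixel's ray), 0 where there is no reading), "K" (3x3 intrinsics, pixels), "R" (3x3) and "t" (3): a world point X has camera coordinates R X + t; the wrist camera has in their place "T_tool_cam" (4x4, takes a point from camera to tool coordinates, whose origin is the TCP and whose axes are the tool frame's). Camera axes: x right, y down, z forward; pixel columns grow to the right and rows downward; lengths in m; the calibration is good to about 2 mm. A picture is of the moment at which its call begins: read the wrist's pose just before it.
- close_job(): hands the job in, once; it reports no verdict.
The state is a dict: "t": time; "qpos": joint angles; "joint_vel": joint speeds; "effort": joint torques, N m; "tcp_pos": TCP position; "eef_rot": TCP orientation; "ft_force": force on the tool from outside, world axes, zero at the start; "wrist_torque": the same for the moment, N m; "finger_gap": finger opening in m.
Only numpy, scipy, OpenCV 4.12 (cv2) and the standard library are available. Lean on these libraries where they do the work, as an engineer would, in place of code of your own. Each camera call takes 0.05 s, during which the arm holds its last target.

## Task

Clamp a sample cell in its jig: lay the square window plate flat on the cell block that already sits in the jig's pocket, and fold the lid down onto them. Then take the steel pin from its stand, push it through the hole in the lid into the hole below, and with its collar press the sprung lid fully shut. Finish like that, still gripping the pin and pressing it down so that the lid cannot spring up; do not knock over the beaker.

Things in the scene. Friction and masses are not known exactly. Their poses are not given: they have to be found in the camera images.
- jig: clamp jig, aluminium, fixed. Origin on the bench under the pocket centre; x points to the lid's hinge, z up. Base plate x -76 to 92, y -52 to 52, 12 mm thick. Pocket 51.6 mm square between four corner posts (tops at 48 mm, flared), with 36 mm gaps, where fingers closing along the jig's y reach the parts. Pin block 30x30 mm at x -55, top at 48. Hinge pillars x 75, y +-41, 61 high
- pocket (a point): centre of the top of the pocket's floor pad, 22 mm above the bench, axes as the jig's. The pad is sprung: it carries the parts' weight without sinking, starts to yield at about 6.5 N and goes down 4 mm when the lid is fully shut (about 10 N)
- block_hole (a point): centre of the mouth of the vertical hole in the pin block, 48 mm above the bench, 14 mm wide with a 2 mm chamfer, 32 mm deep, axes as the jig's
- lid_hole (a point): centre of the upper mouth of the hole through the lid's tongue, on the lid's outer face, 130 mm from the hinge axis; 16.5 mm wide, the lid is 8 mm thick. z is the lid's outer normal. With the lid shut it lies 10 mm above block_hole
- lid_tip (a point): middle of the lid's free end, half-way through its thickness, 151 mm from the hinge axis
- hinge_axis (a point): centre of the lid's hinge axis, 75 mm from the pocket centre along the jig's x, 54 mm above the bench; the axis runs along the jig's y. The hinge is stiff: the lid stays where it is left (about 1.5 N at its tip moves it). The lid plate is 60 mm wide (y), 8 mm thick; the last 48 mm, its tongue, are 36 mm wide
- lid (a joint): lid angle: 0 = fully shut (level, outer face 58 mm above the bench), grows as it opens up and back toward the jig's +x; 1.57 upright, stop at 1.95. Once the parts are loaded, a lid pressed down and let go springs back to about 0.06 (its hole then some 7 mm up); holding it shut takes about 5 N at the hole
- cell_mid (a point): centre of the cell block: grey plastic, 48 x 48 x 18 mm, with an open round well 33 mm wide and 7 mm deep in its top; it already sits flat in the jig's pocket, 9 mm above the pocket point, its top 40 mm above the bench, z up
- window_mid (a point): centre of the window plate: grey plastic frame 48 x 48 x 10 mm with a round glass pane 30 mm wide; lies flat on the bench, z up, x and y along its sides. Seated on the cell block, it is 23 mm above the pocket point
- pin_grip (a point): centre of the steel pin's knurled knob (24 mm wide, 28 mm high). Below the knob is a collar 28 mm wide and 4 mm thick, whose underside is 18 mm below this point, and below that the shaft, 10 mm wide and 38 mm long. z along the pin, up at the start
- pin_tip (a point): lower end of the pin's shaft, on its axis, 56 mm below pin_grip; the last 5 mm taper to 6 mm. When the collar presses the shut lid it is 28 mm below block_hole
- pin_stand: grey block 46 x 46 x 44 mm, fixed on the bench, origin at the centre of its underside; the pin stands in its 13 mm hole with the collar on its top, so that the knob's centre is 62 mm above the bench, and is drawn straight up by at least 40 mm
- beaker: tall glass beaker, 44 mm wide, 85 mm high, standing on the bench, origin at the centre of its underside; must stay upright
There are look-alikes about, which are no part of the job. Leave any brown or yellow look-alike of the part that bears cell_mid alone.

How it is judged:
By the outcome, as a careful person would: the job done as asked, in the order asked, and still so for the second after the job is handed in, while the arm keeps its last pose, push and grip.
It also fails if it takes over 72 s, if anything falls off the work surface, if the arm or the gripper's body presses on something with over 40 N, if the wrist force passes 120 N, or if a joint passes its speed limit or range.

## Working session

There is one attempt and no reset: what is moved stays moved. The work goes in short steps, Python scripts to look and compute and a tool call to move; the robot and the scene stay as the last step left them, time stands still between calls to the robot, and variables do not carry over. Pictures are saved under pics/ and viewed, and the job is handed in when it is done.

Besides the shell and the picture viewer there is one more tool, called by a JSON object that holds its "op" and its "data", one argument or row to a line. jog_arm: Moves the arm, as the interface text tells. Shift numbers are shares of 300 mm and turn numbers shares of 120 degrees, none past 1 either way. Its arguments: {"type":"object","properties":{"targets":{"type":"string"},"claw":{"type":"number"},"newtons":{"type":"number"}},"required":["targets"]}

```bash
ls; mkdir -p pics
python3 - <<'E'
from bench import env, vision
import cv2,numpy as np,pickle
o=env.get_obs();print(o)
d={}
for n in ("scene","side","wrist"):
    o=env.get_obs();i=vision.get_image(n);i['obs']=o;d[n]=i
    cv2.imwrite(f"pics/a_{n}.png",i['pixels'][:,:,::-1])
    print(n,{k:v for k,v in i.items() if k not in('pixels','z_map','obs')})
pickle.dump(d,open('a.pkl','wb'))
E
```

```text
pics
{'t': 0.0, 'qpos': array([ 6.94451092e+01,  8.64905445e+00,  8.23926709e+01,  2.30890911e-04,
        8.90283357e+01, -7.67774933e+00]), 'joint_vel': array([-0.00413838,  0.05415222,  0.02893353, -0.05353987, -0.0156239 ,
        0.0431006 ]), 'effort': array([ 2.54654224e-03, -7.13058615e+01, -5.70867991e+01,  1.00385214e-04,
        8.61761626e-03,  8.37944071e-05]), 'tcp_pos': array([0.1280726 , 0.5602898 , 0.23069724]), 'eef_rot': array([[ 2.22861018e-01, -4.33101835e-04, -9.74850132e-01],
       [ 9.74849475e-01, -1.14353315e-03,  2.22861376e-01],
       [-1.21129511e-03, -9.99999252e-01,  1.67360135e-04]]), 'ft_force': array([0.21490861, 0.23831212, 0.03322809]), 'wrist_torque': array([-0.02762828, -0.0021203 , -0.04322744]), 'finger_gap': 0.08541815626707538}
scene {'K': array([[381.56837519,   0.        , 263.61636942],
       [  0.        , 381.56837519, 197.33373098],
       [  0.        ,   0.        ,   1.        ]]), 'R': array([[ 0.7975061 , -0.60322229,  0.01033872],
       [-0.38097874, -0.51682279, -0.76664816],
       [ 0.46780255,  0.60746775, -0.6419842 ]]), 
[... 242 characters left out ...]
4, -0.04944339, -0.01535827],
       [-0.01816042,  0.61232142, -0.79040033],
       [ 0.04848427, -0.78906136, -0.61239811]]), 't': array([0.45088528, 0.06841043, 1.21627314])}
wrist {'K': array([[343.09369848,   0.        , 257.09919576],
       [  0.        , 343.09369848, 191.25186789],
       [  0.        ,   0.        ,   1.        ]]), 'T_tool_cam': array([[ 9.99999785e-01,  1.48074577e-04, -6.38737782e-04,
         1.50524719e-03],
       [ 6.55035072e-04, -2.68702399e-01,  9.63223023e-01,
        -1.43084047e-01],
       [-2.90015327e-05, -9.63223234e-01, -2.68702438e-01,
         6.76139753e-02],
       [ 0.00000000e+00,  0.00000000e+00,  0.00000000e+00,
         1.00000000e+00]])}
```

View pics/a_scene.png

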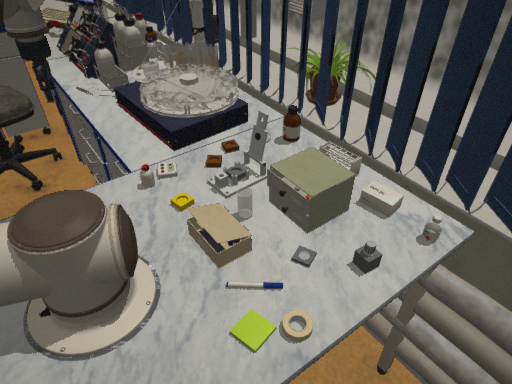

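View pics/a_side.png

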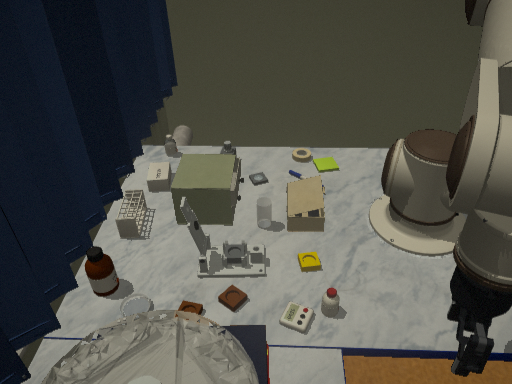

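View pics/a_wrist.png

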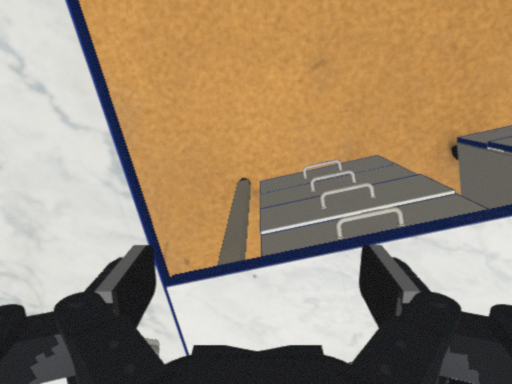

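The scene view shows the jig at about (240,175) with its lid open, and the beaker at (245,205). The window plate is at (304,256) and the pin in its stand at (368,255). Next I'll zoom in and measure.

```bash
cat > h.py <<'E'
import numpy as np,cv2,pickle
from scipy.spatial.transform import Rotation as Ro
def cam(i):
    # returns Rcw, c (world from cam)
    if 'R' in i: return i['R'].T, -i['R'].T@i['t']
    T=i['T_tool_cam']; o=i['obs']; R=np.array(o['eef_rot'])
    return R@T[:3,:3], R@T[:3,3]+o['tcp_pos']
def onplane(i,uv,z):
    R,c=cam(i); d=R@np.linalg.inv(i['K'])@[uv[0],uv[1],1]
    return c+d*(z-c[2])/d[2]
def proj(i,X):
    R,c=cam(i); p=i['K']@(R.T@(np.array(X)-c)); return p[:2]/p[2]
def cloud(i):
    R,c=cam(i); v,u=np.mgrid[:384,:512]; z=i['z_map']
    p=np.stack([u,v,np.ones_like(u)],-1)@np.linalg.inv(i['K']).T*z[...,None]
    P=p@R.T+c; P[z==0]=np.nan; return P
def tri(ia,a,ib,b):
    A=[];B=[]
    for i,uv in((ia,a),(ib,b)):
        R,c=cam(i);d=R@np.linalg.inv(i['K'])@[uv[0],uv[1],1];d/=np.linalg.norm(d)
        M=np.eye(3)-np.outer(d,d);A.append(M);B.append(M@c)
    return np.linalg.solve(sum(A),sum(B))
def snap(n,tag):
    from bench import env,vision
    o=env.get_obs();i=vision.get_image(n);i['obs']=o
    pickle.dump(i,open(f'{tag}_{n}.pkl','wb'))
    cv2.imwrite(f'pics/{tag}_{n}.png',i['pixels'][:,:,::-1]); return i
def crop(i,x0,y0,x1,y1,f,name):
    c=i['pixels'][y0:y1,x0:x1,::-1]; cv2.imwrite('pics/'+name,cv2.resize(c,None,fx=f,fy=f,interpolation=cv2.INTER_CUBIC))
E
python3 - <<'E'
from h import *
d=pickle.load(open('a.pkl','rb'))
s,e=d['scene'],d['side']
crop(s,190,90,290,210,5,'c1.png'); crop(s,280,220,400,300,6,'c2.png')
crop(e,160,130,300,290,4,'c3.png')
for i in(s,e):
    P=cloud(i)
    for uv in ([(304,256),(368,243),(368,268),(245,200),(236,172)] if i is s else [(258,178),(228,146),(264,205),(235,252)]):
        print(uv,np.round(P[uv[1],uv[0]],4))
E
```

```text
(304, 256) [ 0.4609 -0.1938  0.0086]
(368, 243) [ 0.5666 -0.2946  0.0751]
(368, 268) [ 0.5524 -0.3206  0.0192]
(245, 200) [0.4232 0.0082 0.074 ]
(236, 172) [0.5053 0.176  0.0323]
(258, 178) [ 0.4652 -0.1836  0.0084]
(228, 146) [ 0.5696 -0.2829  0.0668]
(264, 205) [0.4373 0.0142 0.057 ]
(235, 252) [0.5043 0.1758 0.033 ]
```

View pics/c1.png

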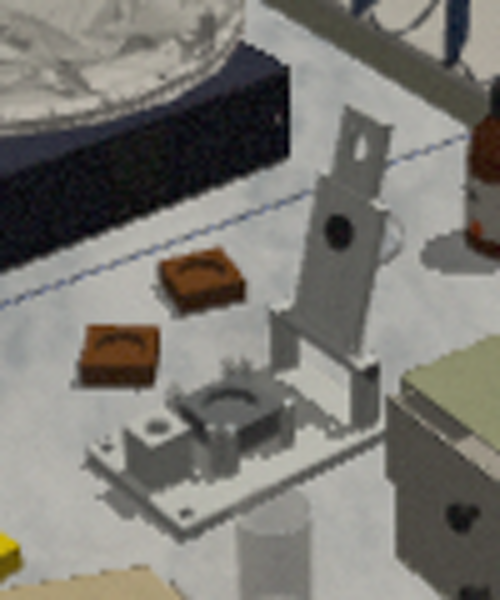

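View pics/c2.png

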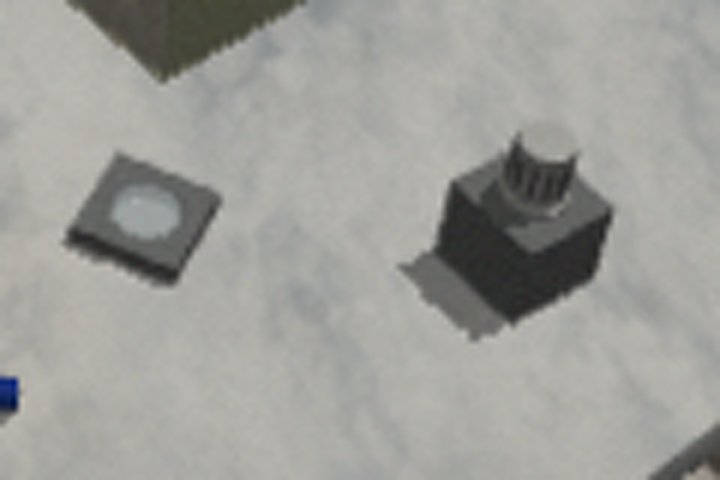

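View pics/c3.png

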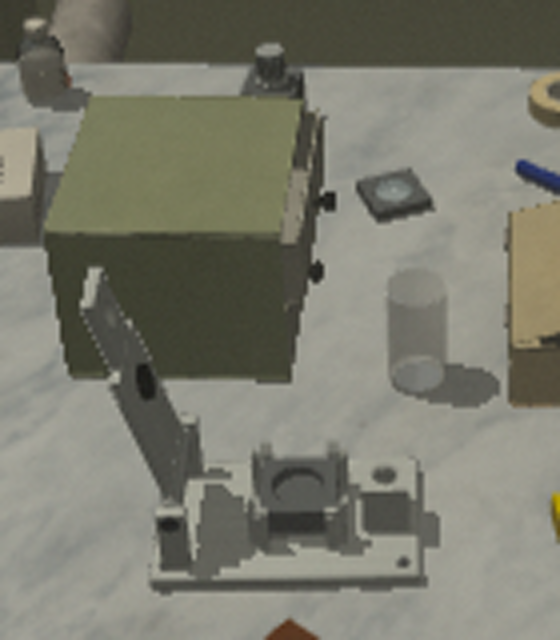

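Run:
```python
from h import *
d=pickle.load(open('a.pkl','rb'))
s,e=d['scene'],d['side']
for n,i in(('scene',s),('side',e)):
    P=cloud(i); m=np.isfinite(P[...,0])
    hsv=cv2.cvtColor(i['pixels'],cv2.COLOR_RGB2HSV)
    def roi(x0,x1,y0,y1,z0,z1): return P[m&(P[...,0]>x0)&(P[...,0]<x1)&(P[...,1]>y0)&(P[...,1]<y1)&(P[...,2]>z0)&(P[...,2]<z1)]
    # bench bias
    q=roi(.3,.45,-.15,-.05,-.02,.02);print(n,'bench z',np.median(q[:,2]))
    q=roi(.40,.65,.09,.26,.008,.016);r=cv2.minAreaRect(q[:,:2].astype(np.float32)*1000);print('base',len(q),r)
    q=roi(.42,.48,.14,.21,.042,.054);print('blocktop',len(q),cv2.minAreaRect(q[:,:2].astype(np.float32)*1000) if len(q)>4 else '')
    q=roi(.40,.52,-.26,-.13,.006,.014);print('win',len(q),cv2.minAreaRect(q[:,:2].astype(np.float32)*1000))
    q=roi(.50,.62,-.38,-.25,.04,.048);print('standtop',len(q),cv2.minAreaRect(q[:,:2].astype(np.float32)*1000) if len(q)>4 else '')
    q=roi(.50,.62,-.38,-.25,.071,.082);print('knobtop',len(q),q.mean(0) if len(q) else '', cv2.minAreaRect(q[:,:2].astype(np.float32)*1000) if len(q)>4 else '')
    q=roi(.38,.46,-.03,.05,.02,.1);print('beaker',len(q),q.min(0),q.max(0))
    q=roi(.45,.75,-.2,.1,.09,.25);print('box',len(q),np.percentile(q,[1,99],axis=0),cv2.minAreaRect(q[:,:2].astype(np.float32)*1000))
    q=roi(.25,.42,-.15,.15,.03,.2);print('carton',len(q),np.percentile(q,[1,99],axis=0))
    q=roi(.5,.72,.1,.25,.065,.3);print('lid',len(q),np.percentile(q,[1,50,99],axis=0))
    q=q[np.argsort(q[:,2])]
    if len(q)>20:
        c=q.mean(0);u,sv,vt=np.linalg.svd(q-c);print(' lid plane',c,vt[2],vt[0],sv/np.sqrt(len(q)))
```

```text
scene bench z 0.0007851062511977647
base 602 ((510.7909240722656, 173.91168212890625), (169.31578063964844, 106.5984878540039), 2.7407426834106445)
blocktop 96 ((455.33697509765625, 172.57745361328125), (63.31765365600586, 47.98233413696289), 89.97187042236328)
win 302 ((461.45977783203125, -191.54022216796875), (52.162105560302734, 49.047306060791016), 24.311368942260742)
standtop 198 ((569.9276123046875, -299.36065673828125), (47.93516159057617, 47.51692581176758), 86.59220886230469)
knobtop 69 [ 0.56864149 -0.30025462  0.07585527] ((569.3099975585938, -299.5578918457031), (22.239906311035156, 23.04169464111328), 62.4560432434082)
beaker 397 [0.41202869 0.00369378 0.02005734] [0.45549429 0.04950311 0.0875753 ]
box 3298 [[ 0.50903609 -0.13629829  0.091855  ]
 [ 0.68091665  0.0316926   0.13527398]] ((589.5538330078125, -51.00260925292969), (172.6077117919922, 191.10362243652344), 89.8956527709961)
carton 2104 [[ 0.26813626 -0.09653533  0.03117193]
 [ 0.41780124  0.05352004  0.09232578]]
lid 590 [[0.57557364 0.14850448 0.06613415]
 [0.5922834  0.17513991 0.13030377]
 [0.61485432 0.208
[... 747 characters left out ...]
28906), (20.29035186767578, 20.2589054107666), 12.557992935180664)
beaker 343 [0.4171381  0.00460355 0.02002877] [0.45853767 0.04995332 0.08502951]
box 2807 [[ 0.5136951  -0.13045683  0.09169774]
 [ 0.6846887   0.03934218  0.13332424]] ((593.2060546875, -47.23963928222656), (177.66717529296875, 188.50479125976562), 89.73574829101562)
carton 1539 [[ 0.27302992 -0.09173042  0.03141465]
 [ 0.41765993  0.05881292  0.09000124]]
lid 558 [[0.57969774 0.15462692 0.06628245]
 [0.59744108 0.19227468 0.13562616]
 [0.61936511 0.21293434 0.19998968]]
 lid plane [0.59786439 0.18953587 0.13469698] [ 0.96746703 -0.00105583 -0.25299491] [-0.25286592  0.02816475 -0.9670913 ] [0.04109528 0.01664162 0.00235014]
```

```bash
cat >> h.py <<'E'
def rot(yaw):
    y=np.radians(yaw);c,s=np.cos(y),np.sin(y)
    return np.array([[c,0,-s],[s,0,c],[0,-1,0]])
def go(o,p,yaw,Rn=None,start=None):
    """print fractions for a move from pose (o or start=(pos,R)) to p (m), yaw"""
    R0=np.array(o['eef_rot']) if start is None else start[1]; p0=o['tcp_pos'] if start is None else start[0]
    R1=rot(yaw) if Rn is None else Rn
    sh=R0.T@(np.array(p)-p0)/0.3; tv=Ro.from_matrix(R0.T@R1).as_rotvec(degrees=True)/120
    print('dist mm',round(np.linalg.norm(sh)*300),' row:',*np.round(sh,4),*np.round(tv,4)); return sh,tv
def yawof(o): R=o['eef_rot']; return np.degrees(np.arctan2(R[1,0],R[0,0]))
E
python3 - <<'E'
from h import *
from bench import env
o=env.get_obs()
go(o,[.240,.310,.23],95); go(o,[.463,-.19,.15],112.6)
E
```

```text
dist mm 274  row: -0.7303 0.0033 -0.5496 -0.0001 -0.149 -0.0004
dist mm 826  row: -2.1891 0.2713 -1.6457 -0.0002 -0.2957 -0.0004
```

{"op": "jog_arm", "data": {
  "targets": "-0.73 0 -0.55 0 -0.15 0;-0.73 0 -0.55 0 -0.15 0;-0.73 0 -0.55 0 -0.15 0;-0.73 0 -0.55 0 -0.15 0;-0.73 0 -0.55 0 -0.15 0;-0.73 0 -0.55 0 -0.15 0;-0.73 0 -0.55 0 -0.15 0;-0.73 0 -0.55 0 -0.15 0",
  "claw": 0
}}

```text
t: 0.82
tcp_pos: [0.2415, 0.3068, 0.2315]
eef_rot: [[-0.086, 0.001, -0.996], [0.996, -0.001, -0.086], [-0.001, -1.0, -0.001]]
ft_force: [-0.9, 0.6, 0.9]
finger_gap: 0.0852
```

Run:
```python
from h import *
from bench import env
o=env.get_obs();print(o['t'],o['tcp_pos'],yawof(o))
go(o,[.340,.04,.23],112.6); go(o,[.463,-.19,.15],112.6,start=(np.array([.34,.04,.23]),rot(112.6)))
```

```text
0.8167 [0.24153185 0.30683931 0.23148277] 94.92975633361276
dist mm 284  row: -0.9144 0.0058 -0.2506 0.0005 -0.1473 -0.0004
dist mm 273  row: -0.8654 0.2667 -0.0839 0.0 0.0 0.0
```

{"op": "jog_arm", "data": {
  "targets": "-0.91 0 -0.25 0 -0.15 0;-0.91 0 -0.25 0 -0.15 0;-0.91 0 -0.25 0 -0.15 0;-0.91 0 -0.25 0 -0.15 0;-0.91 0 -0.25 0 -0.15 0;-0.91 0 -0.25 0 -0.15 0;-0.91 0 -0.25 0 -0.15 0;-0.91 0 -0.25 0 -0.15 0"
}}

```text
t: 1.48
tcp_pos: [0.3385, 0.0466, 0.2315]
eef_rot: [[-0.393, 0.001, -0.919], [0.919, 0.0, -0.393], [-0.0, -1.0, -0.001]]
ft_force: [1.1, 0.3, -0.3]
finger_gap: 0.0854
```

{"op": "jog_arm", "data": {
  "targets": "-0.865 0.267 -0.084 0 0 0;-0.865 0.267 -0.084 0 0 0;-0.865 0.267 -0.084 0 0 0;-0.865 0.267 -0.084 0 0 0;-0.865 0.267 -0.084 0 0 0;-0.865 0.267 -0.084 0 0 0;-0.865 0.267 -0.084 0 0 0;-0.865 0.267 -0.084 0 0 0"
}}

```text
t: 2.15
tcp_pos: [0.4643, -0.1836, 0.1488]
eef_rot: [[-0.39, -0.003, -0.921], [0.921, 0.001, -0.39], [0.002, -1.0, 0.002]]
ft_force: [0.6, 0.5, -1.4]
finger_gap: 0.0857
```

Run:
```python
from h import *
i=snap('wrist','b'); o=i['obs'];print(o['t'],o['tcp_pos'],yawof(o),o['joint_vel'].round(2))
```

```text
2.15 [ 0.46433042 -0.18364773  0.1487649 ] 112.97267858456541 [ 2.8  -4.25  2.27  0.66  2.61  2.54]
```

View pics/b_wrist.png

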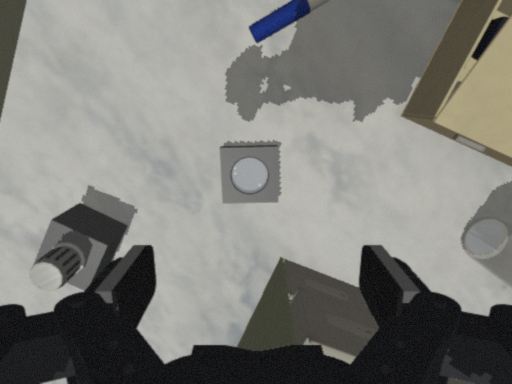

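The wrist view shows the plate square to the tool, with its pane centre near (250,175). The pin and stand are at the left (50,275).

Run:
```python
from h import *
i=snap('wrist','b2'); o=i['obs'];print(o['t'],o['tcp_pos'],yawof(o),o['joint_vel'].round(2))
g=cv2.cvtColor(i['pixels'],cv2.COLOR_RGB2GRAY)
P=cloud(i)
for z in [(175,205)]:print(P[175,250],P[195,235],P[110,150])
m=(np.abs(P[...,2]-.010)<.004)&(P[...,0]<.52)&(P[...,0]>.42)&(P[...,1]>-.24)&(P[...,1]<-.14)
c=max(cv2.findContours(m.astype(np.uint8),0,1)[0],key=cv2.contourArea)
r=cv2.minAreaRect(c);print(r)
for b in cv2.boxPoints(r):print(onplane(i,b,.010))
print('rect ctr',onplane(i,r[0],.01))
q=P[m];print('cloud rect',cv2.minAreaRect(q[:,:2].astype(np.float32)*1000))
hc=cv2.HoughCircles(g[140:210,215:290],cv2.HOUGH_GRADIENT,1,50,param1=80,param2=10,minRadius=14,maxRadius=24);print(hc+np.array([215,140,0]))
for c in hc[0]:print('glass',onplane(i,c[:2]+[215,140],.010))
# gray threshold
s=cv2.cvtColor(i['pixels'],cv2.COLOR_RGB2HSV)
print(g[150:205:6,250],g[195,215:290:6])
```

```text
2.2 [ 0.46369897 -0.18187977  0.14966794] 113.00441926601954 [ 2.08 -3.38  1.54  0.43  1.18  0.93]
[ 0.46343767 -0.18730156  0.00921147] [ 0.48459437 -0.1924102   0.00969528] [ 0.44663759 -0.28412432  0.00132359]
((246.88284301757812, 174.0566864013672), (56.39067840576172, 57.24508285522461), 88.9583740234375)
[ 0.45134346 -0.2211903   0.01      ]
[ 0.43210255 -0.17804326  0.01      ]
[ 0.47629303 -0.15758697  0.01      ]
[ 0.49644322 -0.20270154  0.01      ]
rect ctr [ 0.46354219 -0.19009236  0.01      ]
cloud rect ((464.14013671875, -189.47218322753906), (48.396507263183594, 48.01694107055664), 24.410415649414062)
[[[247.5        175.5         18.60000038]]]
glass [ 0.46449091 -0.18913407  0.01      ]
[116 107 162 163 163 160 160  98 118 181] [179 127 124 123 120 122 119 115 115 117 120 184 185]
```

Run:
```python
from h import *
from bench import env
o=env.get_obs();print(o['t'],o['tcp_pos'])
go(o,[.4638,-.1895,.06],114.4)
```

```text
2.25 [ 0.46340185 -0.18080085  0.15040999]
dist mm 91  row: -0.0277 0.3013 0.0098 -0.0005 -0.0111 0.0008
```

{"op": "jog_arm", "data": {
  "targets": "0 0.1 0 0 0 0;0 0.2 0 0 0 0;0 0.2 0 0 0 0;0 0.2 0 0 0 0;0 0.2 0 0 0 0;0 0.2 0 0 0 0;0 0.2 0 0 0 0;0 0.2 0 0 0 0"
}}

```text
t: 2.92
tcp_pos: [0.4639, -0.181, 0.0924]
eef_rot: [[-0.393, 0.001, -0.92], [0.92, -0.001, -0.393], [-0.001, -1.0, -0.001]]
ft_force: [0.3, -0.6, 0.6]
finger_gap: 0.0853
```

Run:
```python
from h import *
from bench import env
o=env.get_obs();print(o['t'],o['tcp_pos'],yawof(o),o['joint_vel'].round(2))
go(o,[.4638,-.1895,.02],114.4)
```

```text
2.9167 [ 0.46388975 -0.18095097  0.0923852 ] 113.12706884859573 [-0.23  0.36  0.38 -0.06 -0.22 -0.11]
dist mm 73  row: -0.0257 0.2413 0.0117 0.0004 -0.0106 -0.0007
```

{"op": "jog_arm", "data": {
  "targets": "-0.026 0.1 0.012 0 -0.011 0;-0.026 0.24 0.012 0 -0.011 0;-0.026 0.24 0.012 0 -0.011 0;-0.026 0.24 0.012 0 -0.011 0;-0.026 0.24 0.012 0 -0.011 0;-0.026 0.24 0.012 0 -0.011 0;-0.026 0.24 0.012 0 -0.011 0;-0.026 0.24 0.012 0 -0.011 0"
}}

```text
t: 3.58
tcp_pos: [0.4639, -0.1897, 0.0206]
eef_rot: [[-0.414, 0.002, -0.91], [0.91, -0.001, -0.414], [-0.002, -1.0, -0.001]]
ft_force: [-0.1, 0.3, 0.5]
finger_gap: 0.0858
```

Run:
```python
from h import *
i=snap('wrist','b3'); o=i['obs'];print(o['t'],o['tcp_pos'],yawof(o))
go(o,[.4638,-.1895,.001],114.4)
```

```text
3.5833 [ 0.46385409 -0.18968496  0.02062954] 114.44283908005666
dist mm 20  row: 0.0008 0.0654 -0.0 0.0005 0.0004 -0.0009
```

View pics/b3_wrist.png

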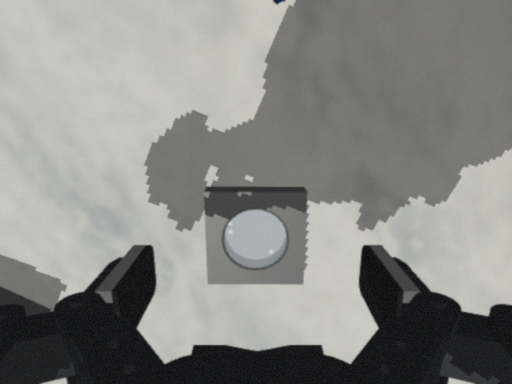

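The plate (205–305, 187–285) is centred between the fingers, so I'm descending and closing.

{"op": "jog_arm", "data": {
  "targets": "0 0.03 0 0 0 0;0 0.065 0 0 0 0;0 0.065 0 0 0 0;0 0.065 0 0 0 0;0 0.065 0 0 0 0;0 0.065 0 0 0 0;0 0.065 0 0 0 0;0 0.065 0 0 0 0"
}}

```text
t: 4.3
tcp_pos: [0.4633, -0.1895, -0.0]
eef_rot: [[-0.414, 0.0, -0.91], [0.91, -0.0, -0.414], [-0.0, -1.0, -0.0]]
ft_force: [-0.4, -0.0, -0.5]
finger_gap: 0.0854
```

{"op": "jog_arm", "data": {
  "targets": "0 0 0 0 0 0;0 0 0 0 0 0;0 0 0 0 0 0;0 0 0 0 0 0;0 0 0 0 0 0;0 0 0 0 0 0;0 0 0 0 0 0;0 0 0 0 0 0",
  "claw": 1,
  "newtons": 35
}}

```text
t: 4.97
tcp_pos: [0.4633, -0.1894, 0.0]
eef_rot: [[-0.414, 0.0, -0.91], [0.91, -0.0, -0.414], [-0.0, -1.0, -0.0]]
ft_force: [-1.3, 1.0, 5.5]
finger_gap: 0.0468
```

{"op": "jog_arm", "data": {
  "targets": "0 -0.05 0 0 0 0;0 -0.15 0 0 0 0;0 -0.25 0 0 0 0;0 -0.35 0 0 0 0;0 -0.45 0 0 0 0;0 -0.55 0 0 0 0;0 -0.65 0 0 0 0;0 -0.65 0 0 0 0"
}}

```text
t: 5.63
tcp_pos: [0.4647, -0.1903, 0.2005]
eef_rot: [[-0.414, 0.007, -0.91], [0.91, -0.004, -0.414], [-0.006, -1.0, -0.004]]
ft_force: [0.8, -0.6, 1.4]
finger_gap: 0.0467
```

Run:
```python
from h import *
i=snap('wrist','b4'); o=i['obs'];print(o['t'],o['tcp_pos'],yawof(o),o['finger_gap'])
```

```text
5.6333 [ 0.46472977 -0.19026321  0.20051543] 114.44239120885607 0.04674712482969786
```

View pics/b4_wrist.png

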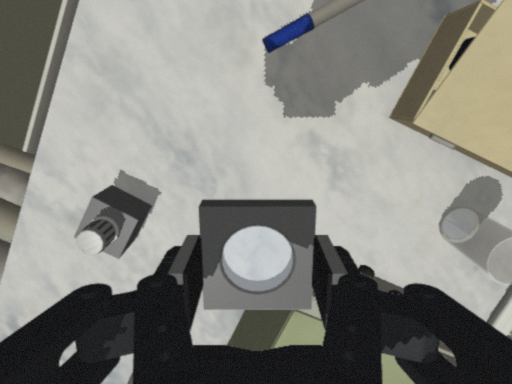

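The plate is held level between the pads. Now I'll measure its pose in the hand.

```bash
cat >> h.py <<'E'
def toolcloud(i):
    z=i['z_map'];v,u=np.mgrid[:384,:512]
    p=np.stack([u,v,np.ones_like(u)],-1)@np.linalg.inv(i['K']).T*z[...,None]
    T=i['T_tool_cam'];return p@T[:3,:3].T+T[:3,3]
E
python3 - <<'E'
from h import *
i=pickle.load(open('b4_wrist.pkl','rb'))
Q=toolcloud(i)
sub=Q[205:310,205:312].reshape(-1,3)
q=sub[(np.abs(sub[:,0])<.03)&(sub[:,1]<.02)&(sub[:,1]>-.03)]
print(len(q),np.percentile(q,[1,25,50,75,99],axis=0))
t=q[(q[:,1]<np.median(q[:,1])+.003)]
# top plane fit
A=np.c_[t[:,0],t[:,2],np.ones(len(t))];print('plane y=',np.linalg.lstsq(A,t[:,1],rcond=None)[0])
print(cv2.minAreaRect(t[:,[0,2]].astype(np.float32)*1000))
g=cv2.cvtColor(i['pixels'],cv2.COLOR_RGB2GRAY)
print(g[195:320:4,212],g[300,195:320:4])
# ray to tool plane y=-0.010
def rt(uv,y):
    T=i['T_tool_cam'];d=T[:3,:3]@np.linalg.inv(i['K'])@[uv[0],uv[1],1];c=T[:3,3];return c+d*(y-c[1])/d[1]
for uv in[(202,309),(313,309),(200,220),(315,220),(258,259)]:print(uv,rt(uv,-.010))
E
```

```text
11194 [[-0.02103857 -0.01171099 -0.02411827]
 [-0.01008776 -0.01065458 -0.01179222]
 [ 0.00128287 -0.01023002  0.00068017]
 [ 0.01267477 -0.00979207  0.01269519]
 [ 0.02361227 -0.00854729  0.02351081]]
plane y= [-0.00020139  0.00021951 -0.0102146 ]
((1.3050861358642578, -0.6981906890869141), (47.210914611816406, 49.174495697021484), 0.11644851416349411)
[179 137  48  68  70  69  69  68  70  71  72  69  68  69  71  70  69  70
  71  69  80 128 129 128 127 127 125 122 122 187 196 194] [ 18 140 147 124 125 123 121 121 120 122 121 122 122 122 121 121 120 118
 119 117 119 116 116 115 116 115 114 111 113 131 138  24]
(202, 309) [-0.0236366  -0.01       -0.02471941]
(313, 309) [ 0.02577975 -0.01       -0.02469467]
(200, 220) [-0.02264572 -0.01        0.0173988 ]
(315, 220) [ 0.02476511 -0.01        0.01741108]
(258, 259) [ 0.00128106 -0.01       -0.00025616]
```

Run:
```python
from h import *
from bench import env
o=env.get_obs();print(o['tcp_pos'])
go(o,[.51,0,.26],100)
go(o,[.56,.176,.275],92.67,start=(np.array([.51,0,.26]),rot(100)))
```

```text
[ 0.46416946 -0.1899347   0.19761809]
dist mm 205  row: 0.5123 -0.209 -0.4016 0.0016 0.1203 -0.0018
dist mm 184  row: 0.5488 -0.05 -0.266 0.0 0.0611 0.0
```

{"op": "jog_arm", "data": {
  "targets": "0.1 -0.1 -0.08 0 0.03 0;0.2 -0.15 -0.16 0 0.05 0;0.3 -0.2 -0.24 0 0.08 0;0.4 -0.21 -0.32 0 0.11 0;0.51 -0.21 -0.4 0 0.12 0;0.51 -0.21 -0.4 0 0.12 0;0.51 -0.21 -0.4 0 0.12 0;0.51 -0.21 -0.4 0 0.12 0"
}}

```text
t: 6.35
tcp_pos: [0.5089, -0.0005, 0.2568]
eef_rot: [[-0.176, -0.001, -0.984], [0.984, -0.0, -0.176], [0.0, -1.0, 0.001]]
ft_force: [-0.1, -0.3, -1.3]
finger_gap: 0.0468
```

{"op": "jog_arm", "data": {
  "targets": "0.1 0 -0.05 0 0.01 0;0.2 -0.01 -0.1 0 0.02 0;0.3 -0.02 -0.15 0 0.03 0;0.4 -0.03 -0.2 0 0.04 0;0.5 -0.05 -0.25 0 0.06 0;0.55 -0.05 -0.266 0 0.061 0;0.55 -0.05 -0.266 0 0.061 0;0.55 -0.05 -0.266 0 0.061 0"
}}

```text
t: 7.02
tcp_pos: [0.5592, 0.175, 0.2718]
eef_rot: [[-0.047, -0.001, -0.999], [0.999, -0.001, -0.047], [-0.001, -1.0, 0.001]]
ft_force: [-0.4, -0.9, -0.8]
finger_gap: 0.047
```

Run:
```python
from h import *
i=snap('wrist','c'); o=i['obs'];print(o['t'],o['tcp_pos'],yawof(o),o['finger_gap'],o['joint_vel'].round(1))
crop(i,130,0,390,200,3,'c_crop.png')
```

```text
7.0167 [0.5592019  0.17502094 0.27182388] 92.71465448641096 0.04699123045370605 [-1.4 -0.9  0.8 -0.2  0.  -0.3]
```

View pics/c_crop.png

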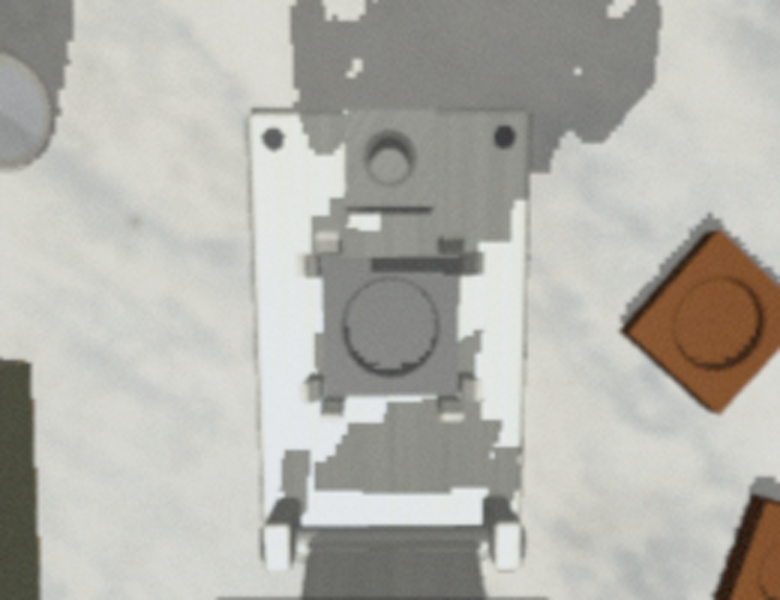

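The crop shows the block hole at (259.7,52.7) and the cell's well rim at (260.3,108.7) in full-image pixels.

Run:
```python
from h import *
i=pickle.load(open('c_wrist.pkl','rb'));R=i['obs']['eef_rot']
f=lambda u,v:(130+u/3,v/3)
def w(uv,z): return onplane(i,uv,z)-R[:,0]*.0013
g=cv2.cvtColor(i['pixels'],cv2.COLOR_RGB2GRAY)
G=cv2.resize(g[:200,130:390],None,fx=3,fy=3,interpolation=cv2.INTER_CUBIC)
for (x0,y0,x1,y1,z,r0,r1) in[(340,110,440,200,.048,18,32),(330,265,450,390,.040,38,56)]:
    h=cv2.HoughCircles(G[y0:y1,x0:x1],cv2.HOUGH_GRADIENT,1,80,param1=80,param2=8,minRadius=r0,maxRadius=r1)
    if h is not None:
        c=h[0,0]+[x0,y0,0];print('circle',c,w(f(c[0],c[1]),z)[:2])
H=w(f(389,158),.048);C=w(f(391,326),.040);print(H,C,np.degrees(np.arctan2(*(C-H)[[1,0]])),np.linalg.norm((C-H)[:2]))
A=w(f(250,110),.012);B=w(f(530,110),.012);print('corners',A,B,np.linalg.norm(A-B),np.degrees(np.arctan2(*(B-A)[[1,0]]))-90)
D=w(f(258,520),.012);E=w(f(524,520),.012);print(D,E,'edge yaw',np.degrees(np.arctan2(*(D-A)[[1,0]])),np.degrees(np.arctan2(*(E-B)[[1,0]])))
# screws
a=w(f(273,138),.012);b=w(f(504,137),.012);print('screws',a,b,np.degrees(np.arctan2(*(b-a)[[1,0]]))-90)
# cell square corners
cs=[w(f(*p),.040) for p in[(323,260),(460,260),(457,395),(326,395)]];print('cell ctr',np.mean(cs,0),[np.round(c[:2],4) for c in cs])
P=cloud(i)
t=P[(np.abs(P[...,2]-.04)<.003)&(np.abs(P[...,0]-.505)<.035)&(np.abs(P[...,1]-.176)<.035)];print('cell cloud',cv2.minAreaRect(t[:,:2].astype(np.float32)*1000), np.median(t[:,2]))
t=P[(np.abs(P[...,2]-.012)<.004)&(np.abs(P[...,0]-.51)<.1)&(np.abs(P[...,1]-.176)<.07)];print('base cloud',cv2.minAreaRect(t[:,:2].astype(np.float32)*1000))
```

```text
circle [389.5        152.5         23.29999924] [0.44870257 0.17216817]
circle [386.5        324.5         52.90000153] [0.50452476 0.17391915]
[0.45041386 0.17208635 0.04800079] [0.50496556 0.17553738 0.04000079] 3.6198096581871586 0.05466075248507139
corners [0.43251929 0.12114192 0.01200079] [0.42775354 0.2221566  0.01200079] 0.101127040881786 2.701143398117125
[0.58394495 0.1263542  0.01200079] [0.5788706  0.23276615 0.01200079] edge yaw 1.9714213909971583 4.016003101654536
screws [0.44152272 0.12962285 0.01200079] [0.43722511 0.21349613 0.01200079] 2.9332323258382047
cell ctr [0.50587086 0.17575808 0.04000079] [array([0.4837, 0.1507]), array([0.4815, 0.1984]), array([0.528 , 0.2005]), array([0.5303, 0.1533])]
cell cloud ((505.021728515625, 175.3359832763672), (57.07950210571289, 59.20087432861328), 7.722232341766357) 0.040557576639020654
base cloud ((512.6064453125, 177.05880737304688), (166.79830932617188, 104.12101745605469), 3.2392594814300537)
```

Run:
```python
from h import *
from bench import env
o=env.get_obs();print(o['tcp_pos'])
go(o,[.5048,.1756,.10],92.85)
```

```text
[0.55909693 0.17450028 0.272039  ]
dist mm 180  row: 0.0125 0.5736 0.18 -0.0005 -0.0015 -0.0003
```

{"op": "jog_arm", "data": {
  "targets": "0.012 0 0.1 0 0 0;0.012 0.1 0.18 0 0 0;0.012 0.2 0.18 0 -0.0015 0;0.012 0.3 0.18 0 -0.0015 0;0.012 0.4 0.18 0 -0.0015 0;0.012 0.5 0.18 0 -0.0015 0;0.012 0.573 0.18 0 -0.0015 0;0.012 0.573 0.18 0 -0.0015 0"
}}

```text
t: 7.73
tcp_pos: [0.5028, 0.1748, 0.0965]
eef_rot: [[-0.049, -0.006, -0.999], [0.999, -0.002, -0.049], [-0.001, -1.0, 0.006]]
ft_force: [-0.5, 0.2, -1.3]
finger_gap: 0.0468
```

Run:
```python
from h import *
i=snap('side','d'); o=i['obs'];print(o['t'],o['tcp_pos'],yawof(o),o['finger_gap'])
go(o,[.5048,.1756,.060],92.85)
crop(i,160,180,300,290,5,'d_crop.png')
i=snap('wrist','d')
```

```text
7.7333 [0.50278375 0.17478735 0.09654607] 92.79125759323131 0.046846889841249385
dist mm 37  row: 0.0025 0.1218 -0.0076 -0.0031 -0.0005 -0.0006
```

View pics/d_crop.png

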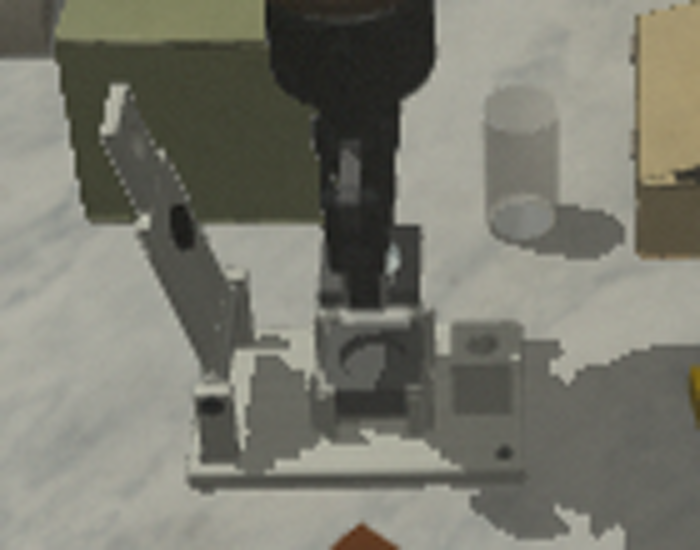

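View pics/d_wrist.png

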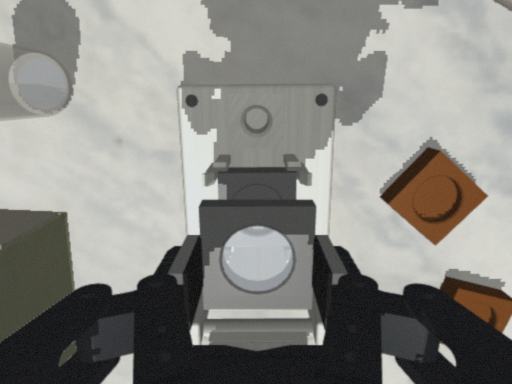

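The plate is above the pocket, and the pin-block hole is at (257,119) in the wrist view. Descending with the correction.

{"op": "jog_arm", "data": {
  "targets": "0.0025 0.04 -0.0076 -0.003 -0.0005 0;0.0025 0.08 -0.0076 -0.003 -0.0005 0;0.0025 0.12 -0.0076 -0.003 -0.0005 0;0.0025 0.12 -0.0076 -0.003 -0.0005 0;0.0025 0.12 -0.0076 -0.003 -0.0005 0;0.0025 0.12 -0.0076 -0.003 -0.0005 0;0.0025 0.12 -0.0076 -0.003 -0.0005 0;0.0025 0.12 -0.0076 -0.003 -0.0005 0"
}}

```text
t: 8.5
tcp_pos: [0.5074, 0.1779, 0.0654]
eef_rot: [[-0.052, 0.007, -0.999], [0.999, 0.0, -0.052], [0.0, -1.0, -0.007]]
ft_force: [0.3, 0.2, -0.7]
finger_gap: 0.0467
```

Run:
```python
from h import *
i=snap('wrist','e'); o=i['obs'];R=o['eef_rot'];print(o['t'],o['tcp_pos'],yawof(o),o['ft_force'],o['joint_vel'].round(1))
go(o,[.5048,.1756,.041],92.85)
crop(i,130,60,390,260,3,'e_crop.png')
```

```text
8.5 [0.50739603 0.17787364 0.06538274] 92.96076528075153 [ 0.32883693  0.18089346 -0.66648952] [ 0.   0.2  0.3  0.  -0.1 -0.1]
dist mm 25  row: -0.0071 0.0812 0.0096 0.0034 0.0009 0.0
```

View pics/e_crop.png

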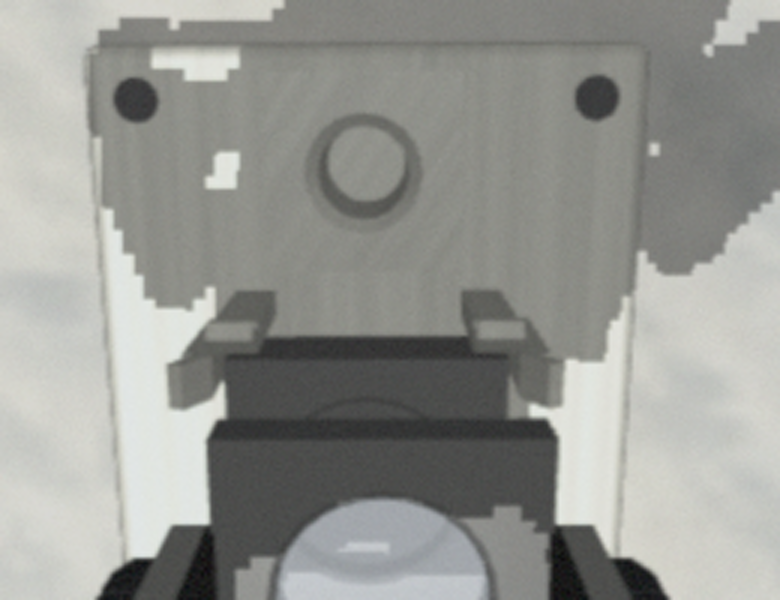

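Run:
```python
from h import *
i=pickle.load(open('e_wrist.pkl','rb'));R=i['obs']['eef_rot']
f=lambda u,v:(130+u/3,60+v/3)
w=lambda p,z:onplane(i,f(*p),z)-R[:,0]*.0013
print('hole',w((364,172),.048), 'size',np.linalg.norm(w((305,172),.048)-w((423,172),.048)))
a=w((135,100),.012);b=w((597,97),.012);print('screws',a,b,(a+b)/2,np.degrees(np.arctan2(*(b-a)[[1,0]]))-90)
A=w((90,45),.012);B=w((650,45),.012);print('corners',A,B,(A+B)/2,np.degrees(np.arctan2(*(B-A)[[1,0]]))-90)
T=i['T_tool_cam']
def rt(uv,y):
    d=T[:3,:3]@np.linalg.inv(i['K'])@[uv[0],uv[1],1];c=T[:3,3];return c+d*(y-c[1])/d[1]
print('plate top edge',rt(f(213,440),-.010),rt(f(556,437),-.010))
```

```text
hole [0.45007989 0.17221417 0.048     ] size 0.017969835342214198
screws [0.44177682 0.12923215 0.012     ] [0.43688437 0.21365378 0.012     ] [0.43933059 0.17144297 0.012     ] 3.31672717468615
corners [0.43262621 0.12125103 0.012     ] [0.42741035 0.22222139 0.012     ] [0.43001828 0.17173621 0.012     ] 2.9571176628519424
plate top edge [-0.02161658 -0.01        0.02358556] [ 0.02498532 -0.01        0.02402405]
```

Run:
```python
from h import *
from bench import env
o=env.get_obs();print(o['tcp_pos'])
go(o,[.5051,.1753,.054],93)
go(o,[.5051,.1753,.0405],93)
```

```text
[0.50733981 0.17789693 0.06529328]
dist mm 12  row: -0.0083 0.0376 0.0082 0.0033 -0.0003 0.0
dist mm 25  row: -0.0083 0.0826 0.0085 0.0033 -0.0003 0.0
```

{"op": "jog_arm", "data": {
  "targets": "-0.0083 0.01 0.0082 0.0033 0 0;-0.0083 0.02 0.0082 0.0033 0 0;-0.0083 0.03 0.0082 0.0033 0 0;-0.0083 0.038 0.0082 0.0033 0 0;-0.0083 0.038 0.0082 0.0033 0 0;-0.0083 0.038 0.0082 0.0033 0 0;-0.0083 0.038 0.0082 0.0033 0 0;-0.0083 0.038 0.0082 0.0033 0 0"
}}

```text
t: 9.22
tcp_pos: [0.5049, 0.1752, 0.0535]
eef_rot: [[-0.052, -0.0, -0.999], [0.999, -0.0, -0.052], [-0.0, -1.0, 0.0]]
ft_force: [-0.5, 0.3, 0.3]
finger_gap: 0.0472
```

Run:
```python
from h import *
from bench import env
o=env.get_obs();print(o['tcp_pos'],yawof(o),o['joint_vel'].round(1))
go(o,[.5051,.1753,.0405],93)
```

```text
[0.5049379  0.1752486  0.05350681] 92.96250660000958 [-0.  -0.   0.1 -0.   0.1 -0. ]
dist mm 13  row: 0.0001 0.0434 -0.0006 -0.0002 -0.0003 -0.0
```

{"op": "jog_arm", "data": {
  "targets": "0 0.01 0 0 0 0;0 0.02 0 0 0 0;0 0.03 0 0 0 0;0 0.043 0 0 0 0;0 0.043 0 0 0 0;0 0.043 0 0 0 0;0 0.043 0 0 0 0;0 0.043 0 0 0 0"
}}

```text
t: 9.88
tcp_pos: [0.5048, 0.1752, 0.0405]
eef_rot: [[-0.052, -0.001, -0.999], [0.999, -0.0, -0.052], [-0.0, -1.0, 0.001]]
ft_force: [-0.5, -0.4, -0.7]
finger_gap: 0.0467
```

Run:
```python
from h import *
i=snap('side','f');o=i['obs'];print(o['tcp_pos'],yawof(o),o['ft_force'])
crop(i,160,180,300,290,5,'f_crop.png')
```

```text
[0.50478521 0.17520111 0.0404831 ] 92.9594398671597 [-0.48831084 -0.4014968  -0.72637359]
```

View pics/f_crop.png

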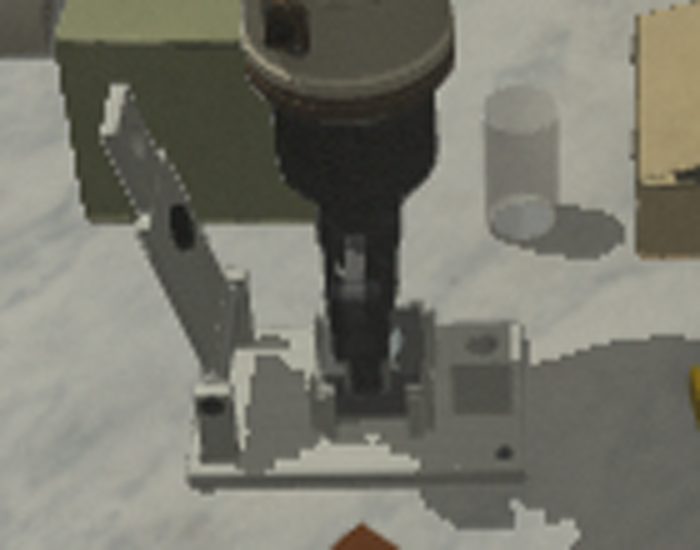

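No contact force, and the plate is inside the posts, so I'll release it, rise and check.

{"op": "jog_arm", "data": {
  "targets": "0 0 0 0 0 0;0 0 0 0 0 0;0 0 0 0 0 0;0 0 0 0 0 0;0 0 0 0 0 0;0 0 0 0 0 0;0 0 0 0 0 0;0 0 0 0 0 0",
  "claw": 0
}}

```text
t: 10.6
tcp_pos: [0.5048, 0.1752, 0.0405]
eef_rot: [[-0.052, -0.001, -0.999], [0.999, -0.0, -0.052], [-0.0, -1.0, 0.001]]
ft_force: [-0.5, 0.0, -0.6]
finger_gap: 0.0855
```

{"op": "jog_arm", "data": {
  "targets": "0 -0.05 0 0 0 0;0 -0.15 0 0 0 0;0 -0.25 0 0 0 0;0 -0.35 0 0 0 0;0 -0.45 0 0 0 0;0 -0.55 0 0 0 0;0 -0.65 0 0 0 0;0 -0.7 0 0 0 0"
}}

```text
t: 11.27
tcp_pos: [0.5055, 0.1753, 0.2543]
eef_rot: [[-0.052, 0.003, -0.999], [0.999, 0.001, -0.052], [0.0, -1.0, -0.003]]
ft_force: [0.5, 0.3, 0.9]
finger_gap: 0.0854
```

Run:
```python
from h import *
i=snap('wrist','g');o=i['obs'];print(o['t'],o['tcp_pos'],yawof(o),o['finger_gap'])
P=cloud(i)
t=P[(np.abs(P[...,2]-.05)<.0025)&(np.abs(P[...,0]-.505)<.03)&(np.abs(P[...,1]-.176)<.03)]
print(len(t),t.mean(0));A=np.c_[t[:,0]-.505,t[:,1]-.175,np.ones(len(t))];print(np.linalg.lstsq(A,t[:,2],rcond=None)[0])
```

```text
11.2667 [0.50550605 0.1753395  0.2543249 ] 92.95929311516042 0.08542420880457398
2270 [0.50445609 0.17649878 0.05028398]
[0.00102121 0.00015666 0.0502843 ]
```

View pics/g_wrist.png

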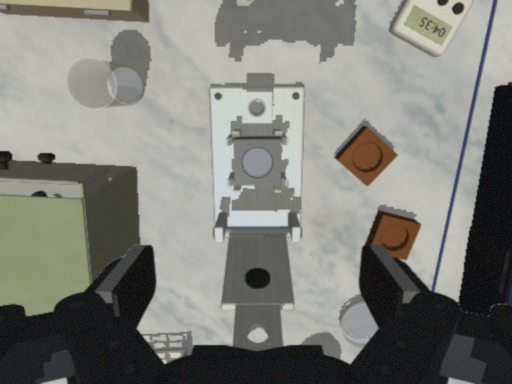

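The plate sits flat on the cell (top at 50.3 mm, pane at (257,161)). Before folding the lid I'll check the space behind it.

Run:
```python
from h import *
d=pickle.load(open('a.pkl','rb'))
for n in('scene','side'):
    P=cloud(d[n]);Z=P[...,2]
    for (x0,x1) in[(.60,.65),(.65,.70),(.70,.75),(.75,.8)]:
        for (y0,y1) in [(.06,.12),(.12,.18),(.18,.24),(.24,.3),(.3,.36)]:
            m=(P[...,0]>x0)&(P[...,0]<x1)&(P[...,1]>y0)&(P[...,1]<y1)&(Z>.015)
            if m.sum()>5: print(n,x0,y0,m.sum(),Z[m].max().round(3),P[m][:,:2].min(0).round(3),P[m][:,:2].max(0).round(3))
i=pickle.load(open('g_wrist.pkl','rb'));P=cloud(i);R=i['obs']['eef_rot']
for uv in[(258,335),(258,300),(230,270),(285,270)]:print(uv,P[uv[1],uv[0]])
m=(P[...,0]>.575)&(P[...,0]<.65)&(abs(P[...,1]-.18)<.035)&(P[...,2]>.075)
q=P[m];c=q.mean(0);u,s,v=np.linalg.svd(q-c,full_matrices=False);print(c,v[2],s/len(q)**.5)
n=v[2]*np.sign(v[2][0]);print('theta deg', np.degrees(np.arctan2(n[0],n[2])))
from bench import env
o=env.get_obs();print(o['tcp_pos']);go(o,[.645,.182,.30],93);go(o,[.645,.182,.15],93,start=(np.array([.645,.182,.30]),rot(93)))
```

```text
scene 0.6 0.12 101 0.203 [0.6   0.149] [0.619 0.179]
scene 0.6 0.18 59 0.202 [0.6  0.18] [0.617 0.211]
scene 0.6 0.3 28 0.021 [0.6   0.314] [0.619 0.359]
scene 0.75 0.06 55 0.072 [0.776 0.06 ] [0.8   0.094]
scene 0.75 0.18 6 0.084 [0.791 0.239] [0.8  0.24]
scene 0.75 0.24 313 0.128 [0.774 0.24 ] [0.8  0.29]
side 0.6 0.12 81 0.201 [0.6   0.155] [0.622 0.18 ]
side 0.6 0.18 154 0.201 [0.6  0.18] [0.62  0.213]
side 0.6 0.3 46 0.019 [0.6   0.319] [0.62 0.36]
side 0.75 0.06 167 0.071 [0.779 0.06 ] [0.8   0.101]
side 0.75 0.24 521 0.125 [0.78  0.248] [0.8 0.3]
side 0.75 0.3 20 0.086 [0.794 0.3  ] [0.8   0.302]
(258, 335) [0.75249875 0.19050714 0.00096218]
(258, 300) [0.6002836  0.18220196 0.14999131]
(230, 270) [0.59267918 0.15636818 0.1162344 ]
(285, 270) [0.58950433 0.20621381 0.11731318]
[0.59625393 0.18170197 0.13800125] [ 0.96883934  0.05479469 -0.24155303] [0.03325179 0.015717   0.00141073]
theta deg 103.99968018039554
[0.50603031 0.17542484 0.25590066]
dist mm 146  row: -0.0019 -0.1445 -0.4645 0.0026 -0.0003 0.0003
dist mm 150  row: 0.0 0.5 0.0 0.0 0.0 0.0
```

{"op": "jog_arm", "data": {
  "targets": "0 -0.1 0 0 0 0;0 -0.145 -0.1 0 0 0;0 -0.145 -0.23 0 0 0;0 -0.145 -0.35 0 0 0;0 -0.145 -0.465 0 0 0;0 -0.145 -0.465 0 0 0;0 -0.145 -0.465 0 0 0;0 -0.145 -0.465 0 0 0",
  "claw": 1
}}

```text
t: 11.98
tcp_pos: [0.6441, 0.1825, 0.2933]
eef_rot: [[-0.052, -0.002, -0.999], [0.999, -0.0, -0.052], [-0.0, -1.0, 0.002]]
ft_force: [0.2, -0.2, 0.5]
finger_gap: 0.0005
```

{"op": "jog_arm", "data": {
  "targets": "0 0.1 0 0 0 0;0 0.2 0 0 0 0;0 0.3 0 0 0 0;0 0.4 0 0 0 0;0 0.5 0 0 0 0;0 0.5 0 0 0 0;0 0.5 0 0 0 0;0 0.5 0 0 0 0"
}}

```text
t: 12.65
tcp_pos: [0.6446, 0.1826, 0.1467]
eef_rot: [[-0.052, 0.002, -0.999], [0.999, 0.0, -0.052], [0.0, -1.0, -0.002]]
ft_force: [-0.7, 1.0, 0.4]
finger_gap: 0.0
```

```bash
cat > lid.py <<'E'
from h import *
from bench import env
o=env.get_obs();print(o['t'],o['tcp_pos'],yawof(o),o['finger_gap'],o['ft_force'])
R=o['eef_rot']
ex=np.array([np.cos(np.radians(3)),np.sin(np.radians(3)),0]);P0=np.array([.5053,.1752,0])
def W(th,s,half=11):
    t=np.radians(th);x=75-s*np.cos(t)+4*np.sin(t)+half;z=54+s*np.sin(t)+4*np.cos(t)
    return P0+ex*x/1000+np.array([0,0,z/1000])
def rows(ths,s=105,half=11):
    for th in ths:
        p=W(th,s,half);print(th,np.round(p,4),np.round(R.T@(p-o['tcp_pos'])/.3,3))
E
python3 - <<'E'
from lid import *
rows([110,100,95,90,85,80,75,70,65,60,55,50])
E
```

```text
12.65 [0.64457083 0.1826385  0.14671403] 92.97109534860377 3.646097896483087e-05 [-0.65223117  0.98209173  0.35150711]
110 [0.6308 0.1818 0.1513] [-0.    -0.015  0.046]
100 [0.6133 0.1809 0.1567] [-0.001 -0.034  0.104]
95 [0.6043 0.1804 0.1583] [-0.001 -0.039  0.134]
90 [0.5952 0.1799 0.159 ] [-0.001 -0.041  0.165]
85 [0.586  0.1794 0.1589] [-0.001 -0.041  0.195]
80 [0.5769 0.179  0.1581] [-0.001 -0.038  0.226]
75 [0.5679 0.1785 0.1565] [-0.001 -0.033  0.256]
70 [0.5591 0.178  0.154 ] [-0.001 -0.025  0.285]
65 [0.5505 0.1776 0.1509] [-0.001 -0.015  0.314]
60 [0.5422 0.1771 0.1469] [-0.001 -0.002  0.342]
55 [0.5343 0.1767 0.1423] [-0.001  0.014  0.368]
50 [0.5268 0.1763 0.137 ] [-0.001  0.031  0.393]
```

{"op": "jog_arm", "data": {
  "targets": "0 -0.015 0.03 0 0 0;0 -0.03 0.06 0 0 0;0 -0.035 0.09 0 0 0;0 -0.04 0.12 0 0 0;0 -0.041 0.15 0 0 0;0 -0.041 0.18 0 0 0;0 -0.04 0.2 0 0 0;0 -0.038 0.226 0 0 0"
}}

```text
t: 13.32
tcp_pos: [0.576, 0.1789, 0.1554]
eef_rot: [[-0.052, -0.0, -0.999], [0.999, -0.0, -0.052], [-0.0, -1.0, 0.0]]
ft_force: [1.9, 0.4, 1.6]
finger_gap: 0.0002
```

Run:
```python
from lid import *
rows([80,70,65,60,55,50,45,40,35,30,25,20])
i=snap('side','h');crop(i,160,150,300,290,4,'h_crop.png')
```

```text
13.3167 [0.5759504  0.17887947 0.15544648] 92.95692912782273 0.00017040800328155668 [1.91735456 0.44625258 1.57186494]
80 [0.5769 0.179  0.1581] [ 0.    -0.009 -0.003]
70 [0.5591 0.178  0.154 ] [0.    0.005 0.056]
65 [0.5505 0.1776 0.1509] [0.    0.015 0.085]
60 [0.5422 0.1771 0.1469] [-0.     0.028  0.113]
55 [0.5343 0.1767 0.1423] [-0.     0.044  0.139]
50 [0.5268 0.1763 0.137 ] [-0.     0.062  0.164]
45 [0.5199 0.176  0.1311] [-0.     0.081  0.187]
40 [0.5134 0.1756 0.1246] [-0.     0.103  0.209]
35 [0.5076 0.1753 0.1175] [-0.     0.127  0.228]
30 [0.5024 0.175  0.11  ] [-0.     0.152  0.246]
25 [0.4978 0.1748 0.102 ] [-0.     0.178  0.261]
20 [0.494  0.1746 0.0937] [-0.     0.206  0.273]
```

View pics/h_crop.png

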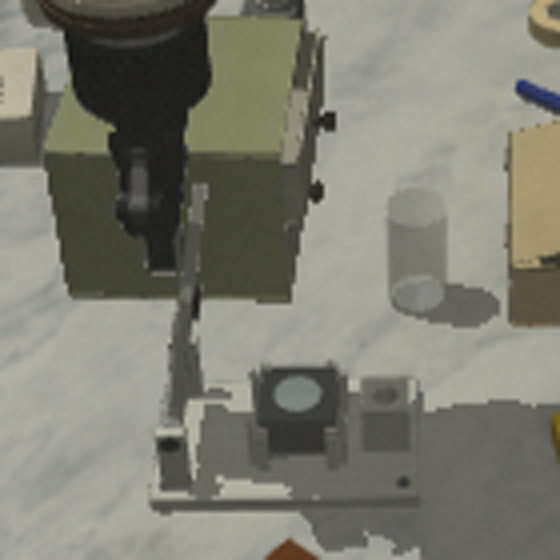

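The lid is now just past upright and follows the fingertip, and the window plate is still seated. Continuing along the arc.

{"op": "jog_arm", "data": {
  "targets": "0 0.005 0.05 0 0 0;0 0.015 0.085 0 0 0;0 0.028 0.113 0 0 0;0 0.044 0.139 0 0 0;0 0.062 0.164 0 0 0;0 0.081 0.187 0 0 0;0 0.103 0.209 0 0 0;0 0.127 0.228 0 0 0"
}}

```text
t: 14.03
tcp_pos: [0.5075, 0.1754, 0.1166]
eef_rot: [[-0.052, -0.001, -0.999], [0.999, -0.0, -0.052], [-0.0, -1.0, 0.001]]
ft_force: [0.7, -1.1, 2.1]
finger_gap: -0.0001
```

Run:
```python
from lid import *
rows([40,35,30,25,20,15,12,10,8,6,4])
i=snap('side','h2');crop(i,160,150,300,290,4,'h2_crop.png')
```

```text
14.0333 [0.50751128 0.17537386 0.11661021] 92.96302218677963 -9.526375080719379e-05 [ 0.71653664 -1.0951096   2.06163057]
40 [0.5134 0.1756 0.1246] [-0.    -0.027 -0.02 ]
35 [0.5076 0.1753 0.1175] [-0.    -0.003 -0.   ]
30 [0.5024 0.175  0.11  ] [-0.     0.022  0.017]
25 [0.4978 0.1748 0.102 ] [-0.     0.049  0.032]
20 [0.494  0.1746 0.0937] [-0.     0.077  0.045]
15 [0.4909 0.1744 0.085 ] [-0.     0.105  0.055]
12 [0.4894 0.1744 0.0797] [-0.     0.123  0.06 ]
10 [0.4886 0.1743 0.0762] [-0.     0.135  0.063]
8 [0.4879 0.1743 0.0726] [-0.     0.147  0.065]
6 [0.4873 0.1743 0.069 ] [-0.     0.159  0.067]
4 [0.4869 0.1742 0.0653] [-0.     0.171  0.069]
```

View pics/h2_crop.png

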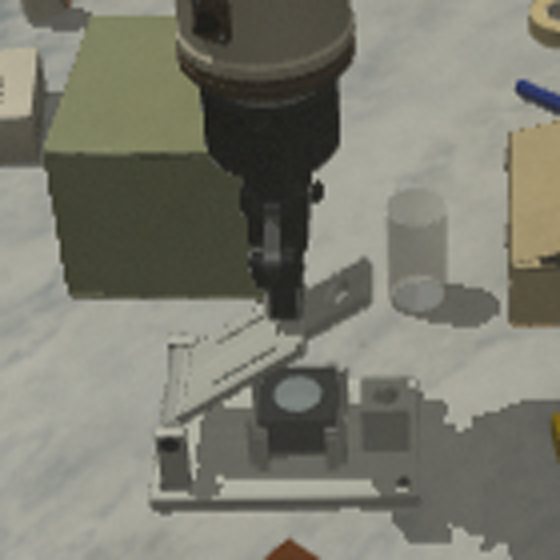

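The lid is at about 35° and the plate hasn't moved.

{"op": "jog_arm", "data": {
  "targets": "0 0.022 0.017 0 0 0;0 0.049 0.032 0 0 0;0 0.077 0.045 0 0 0;0 0.105 0.055 0 0 0;0 0.123 0.06 0 0 0;0 0.135 0.063 0 0 0;0 0.147 0.065 0 0 0;0 0.159 0.067 0 0 0"
}}

```text
t: 14.75
tcp_pos: [0.4882, 0.1744, 0.0694]
eef_rot: [[-0.052, -0.001, -0.999], [0.999, -0.0, -0.052], [-0.0, -1.0, 0.001]]
ft_force: [0.5, 0.1, 2.1]
finger_gap: 0.0
```

{"op": "jog_arm", "data": {
  "targets": "0 0.003 0 0 0 0;0 0.006 0 0 0 0;0 0.009 0 0 0 0;0 0.012 0 0 0 0;0 0.015 0 0 0 0;0 0.018 0 0 0 0;0 0.018 0 0 0 0;0 0.018 0 0 0 0"
}}

```text
t: 15.42
tcp_pos: [0.4881, 0.1743, 0.0642]
eef_rot: [[-0.052, -0.001, -0.999], [0.999, -0.0, -0.052], [-0.0, -1.0, 0.001]]
ft_force: [-0.6, -0.8, -0.2]
finger_gap: 0.0003
```

Run:
```python
from lid import *
i=snap('side','h3');crop(i,160,150,300,290,4,'h3_crop.png')
```

```text
15.4167 [0.48812723 0.17434858 0.06419326] 92.96307002194582 0.00026129676845290195 [-0.57249212 -0.8328497  -0.18401122]
```

View pics/h3_crop.png

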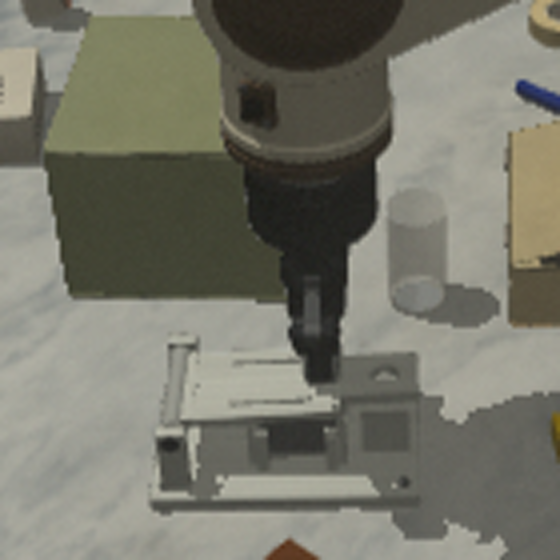

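{"op": "jog_arm", "data": {
  "targets": "0 0.003 0 0 0 0;0 0.006 0 0 0 0;0 0.009 0 0 0 0;0 0.01 0 0 0 0;0 0.01 0 0 0 0;0 0.01 0 0 0 0;0 0.01 0 0 0 0;0 0.01 0 0 0 0"
}}

```text
t: 16.13
tcp_pos: [0.488, 0.1743, 0.0612]
eef_rot: [[-0.052, -0.001, -0.999], [0.999, -0.0, -0.052], [-0.0, -1.0, 0.001]]
ft_force: [-2.9, -0.4, 4.1]
finger_gap: -0.0001
```

Run:
```python
from lid import *
import time
go(o,[.49,.17,.16],93)
```

```text
16.1333 [0.48801849 0.1743311  0.06119139] 92.96045279971234 -0.00014808887083094565 [-2.93757772 -0.36817586  4.13471149]
dist mm 99  row: -0.0148 -0.3294 -0.0056 -0.0004 -0.0003 -0.0001
```

{"op": "jog_arm", "data": {
  "targets": "0 -0.1 0 0 0 0;0 -0.2 0 0 0 0;0 -0.3 0 0 0 0;0 -0.4 0 0 0 0;0 -0.5 0 0 0 0;0 -0.5 0 0 0 0;0 -0.5 0 0 0 0;0 -0.5 0 0 0 0",
  "claw": 0
}}

```text
t: 16.8
tcp_pos: [0.488, 0.1743, 0.2104]
eef_rot: [[-0.052, -0.001, -0.999], [0.999, -0.0, -0.052], [-0.0, -1.0, 0.001]]
ft_force: [0.4, 1.2, -1.0]
finger_gap: 0.0852
```

Run:
```python
from lid import *
i=snap('wrist','k');o=i['obs'];print(o['tcp_pos'],o['joint_vel'].round(1));crop(i,160,50,360,250,3,'k_crop.png')
P=cloud(i)
m=(P[...,0]>.40)&(P[...,0]<.57)&(abs(P[...,1]-.175)<.028)&(P[...,2]>.053)&(P[...,2]<.08)
q=P[m];A=np.c_[q[:,0]-.5052,q[:,1]-.1752,np.ones(len(q))];a=np.linalg.lstsq(A,q[:,2],rcond=None)[0];print(len(q),a,'theta',-a[0],'z hole',a[2]-.055*a[0])
```

```text
16.8 [0.48801452 0.17430816 0.21043294] 92.9589197896256 0.08516163479967094 [ 0.37065327  1.2256815  -1.00018649]
[0.48801452 0.17430816 0.21043294] [ 0.   0.8  0.8 -0.1 -0.  -0.1]
8082 [-0.04991499 -0.00252395  0.06261931] theta 0.04991499128175405 z hole 0.06536463260565165
```

View pics/k_crop.png

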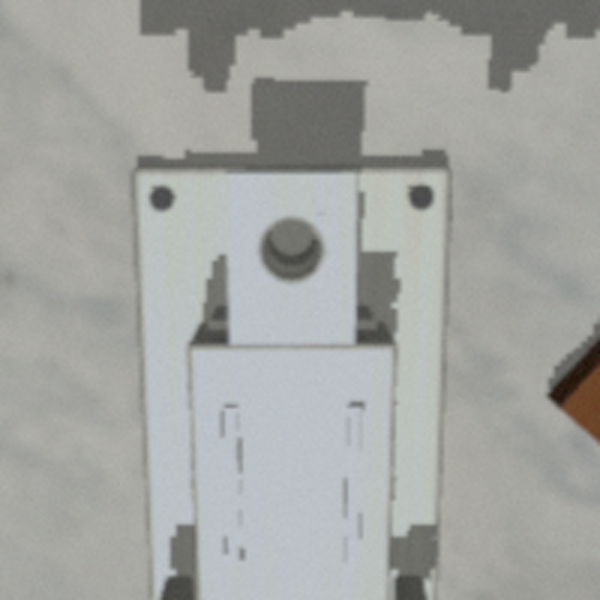

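The lid rests at about 0.05 rad with its hole mouth at crop (292,250), and the pin-block hole shows through it.

Run:
```python
from h import *
i=pickle.load(open('k_wrist.pkl','rb'));R=i['obs']['eef_rot']
f=lambda u,v:(160+u/3,50+v/3)
w=lambda p,z:onplane(i,f(*p),z)-R[:,0]*.0013
g=cv2.cvtColor(i['pixels'],cv2.COLOR_RGB2GRAY);G=cv2.resize(g[50:250,160:360],None,fx=3,fy=3,interpolation=cv2.INTER_CUBIC)
m=(G[200:300,245:340]<150).astype(np.uint8)
c=max(cv2.findContours(m,0,1)[0],key=cv2.contourArea);e=cv2.fitEllipse(c);ec=(e[0][0]+245,e[0][1]+200);print(e,ec,'hole',w(ec,.065),np.linalg.norm(w((ec[0]-e[1][0]/2,ec[1]),.065)-w((ec[0]+e[1][0]/2,ec[1]),.065)))
t1,t2=w((228,260),.065),w((358,260),.065);print('tongue mid',(t1+t2)/2,np.linalg.norm(t1-t2))
a=w((161,198),.012);b=w((421,196),.012);print('screws',(a+b)/2,np.degrees(np.arctan2(*(b-a)[[1,0]]))-90)
a=w((137,170),.012);b=w((448,168),.012);print('corners',(a+b)/2,np.degrees(np.arctan2(*(b-a)[[1,0]]))-90)
```

```text
((46.03329086303711, 49.60930633544922), (61.67079544067383, 62.26637268066406), 157.4776153564453) (291.0332908630371, 249.60930633544922) hole [0.45087267 0.17213075 0.06500028] 0.017140400166899276
tongue mid [0.45371089 0.17282491 0.06500028] 0.03622817766877243
screws [0.43944515 0.17145105 0.01200028] 3.391252587545864
corners [0.43060666 0.17147525 0.01200028] 3.316619917377949
```

Run:
```python
from h import *
from bench import env
o=env.get_obs()
go(o,[.53,-.06,.22],93)
go(o,[.59,-.298,.18],93,start=(np.array([.53,-.06,.22]),rot(93)))
```

```text
dist mm 238  row: -0.7871 -0.0333 -0.1001 -0.001 -0.0004 -0.0002
dist mm 249  row: -0.8027 0.1333 -0.1582 0.0 0.0 0.0
```

{"op": "jog_arm", "data": {
  "targets": "-0.13 -0.03 -0.02 0 0 0;-0.26 -0.03 -0.03 0 0 0;-0.39 -0.03 -0.05 0 0 0;-0.52 -0.03 -0.07 0 0 0;-0.65 -0.03 -0.08 0 0 0;-0.79 -0.03 -0.1 0 0 0;-0.79 -0.03 -0.1 0 0 0;-0.79 -0.03 -0.1 0 0 0"
}}

```text
t: 17.52
tcp_pos: [0.5301, -0.0627, 0.2186]
eef_rot: [[-0.048, -0.003, -0.999], [0.999, 0.0, -0.048], [0.001, -1.0, 0.003]]
ft_force: [-0.5, -0.7, 1.3]
finger_gap: 0.0851
```

{"op": "jog_arm", "data": {
  "targets": "-0.13 0 -0.03 0 0 0;-0.26 0 -0.05 0 0 0;-0.39 0.03 -0.08 0 0 0;-0.52 0.07 -0.1 0 0 0;-0.65 0.1 -0.13 0 0 0;-0.8 0.13 -0.16 0 0 0;-0.8 0.13 -0.16 0 0 0;-0.8 0.13 -0.16 0 0 0"
}}

```text
t: 18.18
tcp_pos: [0.5906, -0.2986, 0.1786]
eef_rot: [[-0.05, -0.004, -0.999], [0.999, 0.002, -0.05], [0.002, -1.0, 0.003]]
ft_force: [0.7, 0.2, 0.4]
finger_gap: 0.0855
```

Run:
```python
from h import *
i=snap('wrist','m');o=i['obs'];print(o['t'],o['tcp_pos'],yawof(o),o['qpos'].round(1))
```

```text
18.1833 [ 0.59058635 -0.29862068  0.17863032] 92.8827906824137 [ -33.5   20.3   74.    -0.    86.  -126.4]
```

View pics/m_wrist.png

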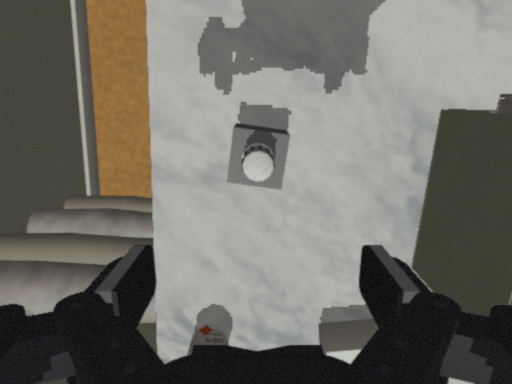

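The pin's knob top is at about (258,165) in the wrist view, with clear space round the stand.

Run:
```python
from h import *
i=pickle.load(open('m_wrist.pkl','rb'));R=i['obs']['eef_rot']
f=8;x0,y0=215,95
G=cv2.resize(cv2.cvtColor(i['pixels'][y0:y0+105,x0:x0+90],cv2.COLOR_RGB2GRAY),None,fx=f,fy=f,interpolation=cv2.INTER_CUBIC)
m=(G>175).astype(np.uint8)
w=lambda u,v,z:onplane(i,(x0+(u+.5)/f-.5,y0+(v+.5)/f-.5),z)-R[:,0]*.0013
for c in cv2.findContours(m[200:,150:560],0,1)[0]:
    if cv2.contourArea(c)>8000 and len(c)>5:
        e=cv2.fitEllipse(c);u,v=e[0][0]+150,e[0][1]+200;print(e,w(u,v,.076), 'diam',np.mean(e[1])/f*.0,np.linalg.norm(w(u-e[1][0]/2,v,.076)-w(u+e[1][0]/2,v,.076)))
P=cloud(i)
q=P[(abs(P[...,2]-.076)<.003)&(abs(P[...,0]-.572)<.04)&(abs(P[...,1]+.298)<.04)];print('knob cloud',cv2.minEnclosingCircle(q[:,:2].astype(np.float32)*1000),np.median(q[:,2]),(q.mean(0)-R[:,0]*.0013))
q=P[(abs(P[...,2]-.044)<.003)&(abs(P[...,0]-.572)<.04)&(abs(P[...,1]+.298)<.04)];print('stand',cv2.minAreaRect(q[:,:2].astype(np.float32)*1000))
from bench import env
o=env.get_obs();print(o['tcp_pos'])
```

```text
((183.3785858154297, 389.1087646484375), (185.31546020507812, 225.23797607421875), 126.52449798583984) [ 0.57410375 -0.29999821  0.07599742] diam 0.0 0.016909445626674225
knob cloud ((572.5174560546875, -297.5359191894531), 11.93261432647705) 0.07639181438375192 [ 0.57218316 -0.29883496  0.07631894]
stand ((572.6982421875, -297.44464111328125), (46.13258743286133, 46.16714096069336), 84.75594329833984)
[ 0.59064048 -0.29721035  0.17966862]
```

Run:
```python
from h import *
from bench import env
o=env.get_obs()
go(o,[.5726,-.2987,.105],93)
```

```text
dist mm 77  row: -0.0023 0.249 0.0597 -0.0012 -0.0004 0.0008
```

{"op": "jog_arm", "data": {
  "targets": "-0.002 0.08 0.06 0 0 0;-0.002 0.16 0.06 0 0 0;-0.002 0.249 0.06 0 0 0;-0.002 0.249 0.06 0 0 0;-0.002 0.249 0.06 0 0 0;-0.002 0.249 0.06 0 0 0;-0.002 0.249 0.06 0 0 0;-0.002 0.249 0.06 0 0 0"
}}

```text
t: 18.9
tcp_pos: [0.5734, -0.2995, 0.1083]
eef_rot: [[-0.052, 0.001, -0.999], [0.999, -0.001, -0.052], [-0.001, -1.0, -0.001]]
ft_force: [0.2, 0.4, 0.1]
finger_gap: 0.0855
```

Run:
```python
from h import *
i=snap('wrist','n');o=i['obs'];R=o['eef_rot'];print(o['t'],o['tcp_pos'],yawof(o),o['joint_vel'].round(1))
P=cloud(i)
q=P[(abs(P[...,2]-.076)<.003)&(abs(P[...,0]-.572)<.04)&(abs(P[...,1]+.298)<.04)];c=cv2.minEnclosingCircle(q[:,:2].astype(np.float32)*1000);print('knob',c,c[0][0]-R[0,0]*1.3,c[0][1]-R[1,0]*1.3)
go(o,[.5726,-.2987,.052],93)
```

```text
18.9 [ 0.573354   -0.29949511  0.10826833] 92.98398175282333 [-0.3  0.4  0.4  0.  -0.3 -0.1]
knob ((572.3331909179688, -297.58349609375), 11.925108909606934) 572.4008646385017 -298.88173201065996
dist mm 56  row: 0.0031 0.1876 0.0026 0.0006 -0.0001 -0.0007
```

View pics/n_wrist.png

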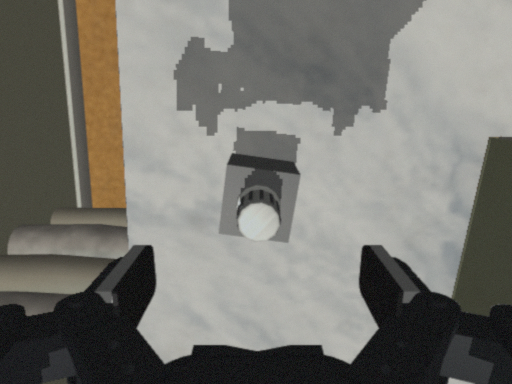

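The knob (258,220) lies on the fingers' centre line, so I'll descend and grip.

{"op": "jog_arm", "data": {
  "targets": "0.002 0.05 0.003 0 0 0;0.002 0.1 0.003 0 0 0;0.002 0.15 0.003 0 0 0;0.002 0.187 0.003 0 0 0;0.002 0.187 0.003 0 0 0;0.002 0.187 0.003 0 0 0;0.002 0.187 0.003 0 0 0;0.002 0.187 0.003 0 0 0"
}}

```text
t: 19.62
tcp_pos: [0.5722, -0.2993, 0.0516]
eef_rot: [[-0.052, 0.001, -0.999], [0.999, -0.001, -0.052], [-0.001, -1.0, -0.001]]
ft_force: [-0.1, -0.7, 1.8]
finger_gap: 0.0854
```

{"op": "jog_arm", "data": {
  "targets": "0 0 0 0 0 0;0 0 0 0 0 0;0 0 0 0 0 0;0 0 0 0 0 0;0 0 0 0 0 0;0 0 0 0 0 0;0 0 0 0 0 0;0 0 0 0 0 0",
  "claw": 1,
  "newtons": 80
}}

```text
t: 20.28
tcp_pos: [0.5719, -0.2991, 0.0508]
eef_rot: [[-0.052, -0.0, -0.999], [0.999, -0.001, -0.052], [-0.001, -1.0, 0.0]]
ft_force: [0.0, 0.1, 5.5]
finger_gap: 0.0216
```

Run:
```python
from h import *
from bench import env
o=env.get_obs();print(o['t'],o['tcp_pos'],o['finger_gap'],o['ft_force'],o['wrist_torque'])
```

```text
20.2833 [ 0.57188773 -0.29909341  0.05079848] 0.02164273402134638 [0.00755805 0.07204699 5.51903379] [ 0.04243492  0.11678634 -0.01862741]
```

{"op": "jog_arm", "data": {
  "targets": "0 -0.04 0 0 0 0;0 -0.08 0 0 0 0;0 -0.14 0 0 0 0;0 -0.22 0 0 0 0;0 -0.32 0 0 0 0;0 -0.42 0 0 0 0;0 -0.52 0 0 0 0;0 -0.62 0 0 0 0"
}}

```text
t: 20.95
tcp_pos: [0.5716, -0.2987, 0.2394]
eef_rot: [[-0.052, 0.0, -0.999], [0.999, -0.001, -0.052], [-0.001, -1.0, -0.0]]
ft_force: [1.1, -0.6, -1.2]
finger_gap: 0.022
```

Run:
```python
from h import *
i=snap('wrist','p');o=i['obs'];print(o['t'],o['tcp_pos'],o['finger_gap'],o['ft_force'])
i2=snap('scene','p');crop(i2,280,150,440,290,4,'p_crop.png')
```

```text
20.95 [ 0.5715597  -0.29873991  0.23937583] 0.021981625950760558 [ 1.14544173 -0.61088423 -1.24847904]
```

View pics/p_wrist.png

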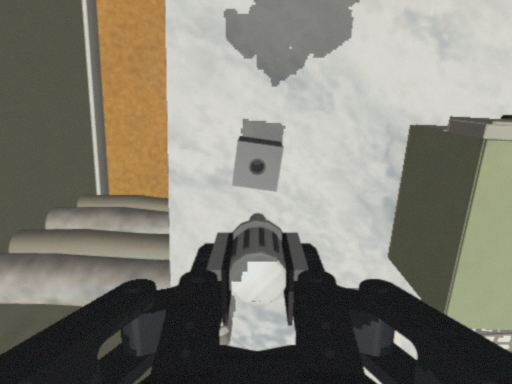

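View pics/p_crop.png

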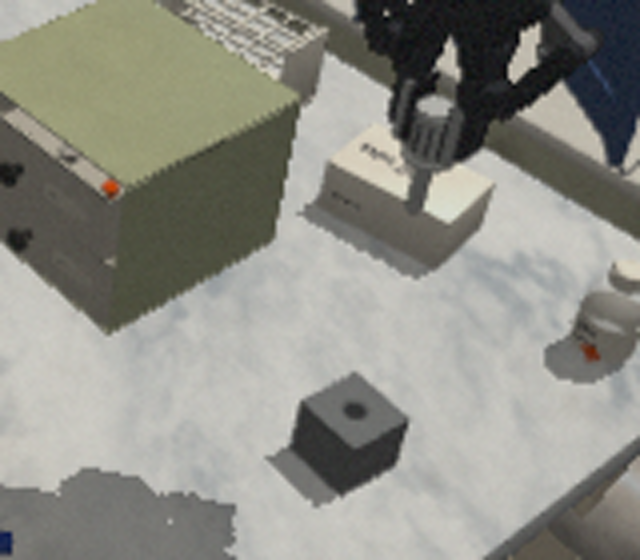

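Run:
```python
from h import *
i=pickle.load(open('p_scene.pkl','rb'));w=pickle.load(open('p_wrist.pkl','rb'));o=i['obs'];p=o['tcp_pos']
for dz in(.0252,-.003,-.007,-.0448):
    a=proj(i,p+[0,0,dz]);print(dz,'crop',(a-[280,150])*4,'wrist',proj(w,p+[0,0,dz]))
Q=toolcloud(w)
m=(abs(Q[...,0])<.02)&(abs(Q[...,2])<.03)&(Q[...,1]<-.018)&(Q[...,1]>-.035)
q=Q[m];print('knobtop tool',len(q),np.median(q[:,1]));print(cv2.minEnclosingCircle(q[q[:,1]<-.022][:,[0,2]].astype(np.float32)*1000))
crop(w,200,195,320,330,6,'p2.png')
```

```text
0.0252 crop [438.91975023 106.93410626] wrist [251.31389934 289.54689089]
-0.003 crop [426.8848047  150.27202291] wrist [252.43861327 255.03014512]
-0.007 crop [425.22192033 156.26008027] wrist [252.56653635 251.10426822]
-0.0448 crop [410.02026325 211.00134567] wrist [253.52314275 221.74663456]
knobtop tool 4142 -0.025597992674600854
((-0.12632334232330322, 3.8277251720428467), 20.008609771728516)
```

View pics/p2.png

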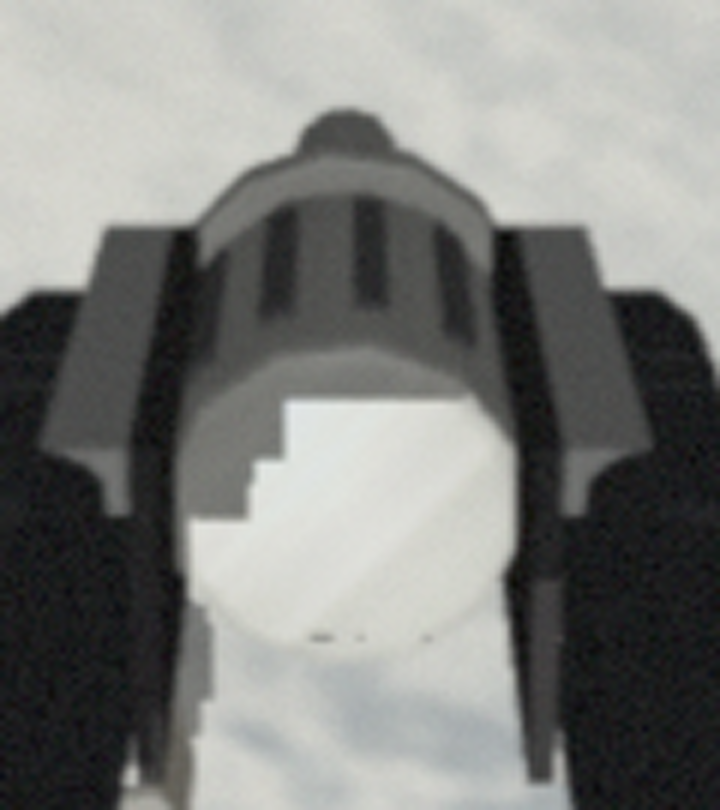

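Run:
```python
from h import *
i=pickle.load(open('p_wrist.pkl','rb'));T=i['T_tool_cam']
def rt(uv,y):
    uv=(200+(uv[0]+.5)/6-.5,195+(uv[1]+.5)/6-.5)
    d=T[:3,:3]@np.linalg.inv(i['K'])@[uv[0],uv[1],1];c=T[:3,3];return (c+d*(y-c[1])/d[1])*1000
for n,uv,y in[('knob L',(177,490),-.0252),('knob R',(519,490),-.0252),('knob near/top',(350,345),-.0252),('knob bottom',(350,657),-.0252),('tip top edge',(345,108),.0448),('shaft taper L',(300,150),.04),('shaftR',(396,150),.04),('collar front',(345,152),.0068),('collar top front',(345,190),.0028)]:
    print(n,rt(uv,y).round(1))
```

```text
knob L [ -9.5 -25.2   0.5]
knob R [ 12.4 -25.2   0.6]
knob near/top [  1.6 -25.2  10.7]
knob bottom [  1.6 -25.2 -11.6]
tip top edge [ 1.2 44.8  2. ]
shaft taper L [-3.  40.  -0.5]
shaftR [ 6.  40.  -0.5]
collar front [ 1.2  6.8 11.6]
collar top front [ 1.2  2.8 10. ]
```

Run:
```python
from h import *
from bench import env
o=env.get_obs();print(o['tcp_pos'])
go(o,[.52,-.06,.25],93)
go(o,[.4498,.1725,.20],93,start=(np.array([.52,-.06,.25]),rot(93)))
```

```text
[ 0.57291121 -0.29960458  0.24332068]
dist mm 245  row: 0.8066 -0.0274 0.1347 0.0029 -0.0003 -0.0025
dist mm 248  row: 0.7862 0.1667 0.1931 0.0 0.0 0.0
```

{"op": "jog_arm", "data": {
  "targets": "0.1 -0.03 0.02 0 0 0;0.2 -0.03 0.03 0 0 0;0.3 -0.03 0.05 0 0 0;0.4 -0.03 0.07 0 0 0;0.5 -0.03 0.08 0 0 0;0.6 -0.03 0.1 0 0 0;0.7 -0.03 0.12 0 0 0;0.8 -0.03 0.135 0 0 0"
}}

```text
t: 21.72
tcp_pos: [0.5181, -0.06, 0.246]
eef_rot: [[-0.051, -0.0, -0.999], [0.999, -0.0, -0.051], [-0.0, -1.0, 0.0]]
ft_force: [0.3, -0.4, -0.4]
finger_gap: 0.0214
```

{"op": "jog_arm", "data": {
  "targets": "0.1 0 0.02 0 0 0;0.2 0 0.05 0 0 0;0.3 0.03 0.07 0 0 0;0.4 0.05 0.1 0 0 0;0.5 0.08 0.12 0 0 0;0.6 0.12 0.15 0 0 0;0.7 0.15 0.17 0 0 0;0.78 0.167 0.193 0 0 0"
}}

```text
t: 22.38
tcp_pos: [0.4479, 0.1711, 0.1949]
eef_rot: [[-0.052, -0.001, -0.999], [0.999, 0.0, -0.052], [0.0, -1.0, 0.001]]
ft_force: [0.6, -0.5, -0.5]
finger_gap: 0.0215
```

Run:
```python
from h import *
from bench import env
o=env.get_obs();print(o['t'],o['tcp_pos'],yawof(o),o['joint_vel'].round(1))
go(o,[.4498,.1725,.135],93)
```

```text
22.3833 [0.44790465 0.1710781  0.19493841] 92.98566109587347 [35.   1.8  4.3 -0.3 -6.4 34.5]
dist mm 60  row: 0.0044 0.1998 -0.0068 -0.0005 -0.0001 0.0001
```

{"op": "jog_arm", "data": {
  "targets": "0 0.05 0 0 0 0;0 0.1 0 0 0 0;0 0.15 0 0 0 0;0 0.19 0 0 0 0;0 0.19 0 0 0 0;0 0.19 0 0 0 0;0 0.19 0 0 0 0;0 0.19 0 0 0 0"
}}

```text
t: 23.05
tcp_pos: [0.4495, 0.1694, 0.1394]
eef_rot: [[-0.052, 0.001, -0.999], [0.999, 0.0, -0.052], [0.0, -1.0, -0.001]]
ft_force: [0.1, -0.7, -1.5]
finger_gap: 0.0215
```

Run:
```python
from h import *
i=snap('wrist','q');o=i['obs'];print(o['t'],o['tcp_pos'],yawof(o),o['joint_vel'].round(1))
crop(i,190,130,330,270,5,'q_crop.png')
i=snap('side','q');crop(i,160,180,300,290,5,'q2_crop.png')
go(o,[.4498,.1725,.115],93)
```

```text
23.05 [0.44945629 0.169375   0.13941888] 92.95489929497681 [ 0.  -0.   0.2 -0.  -0.2  0. ]
dist mm 25  row: 0.0103 0.0814 -0.0016 0.0004 -0.0004 0.0001
```

View pics/q_crop.png

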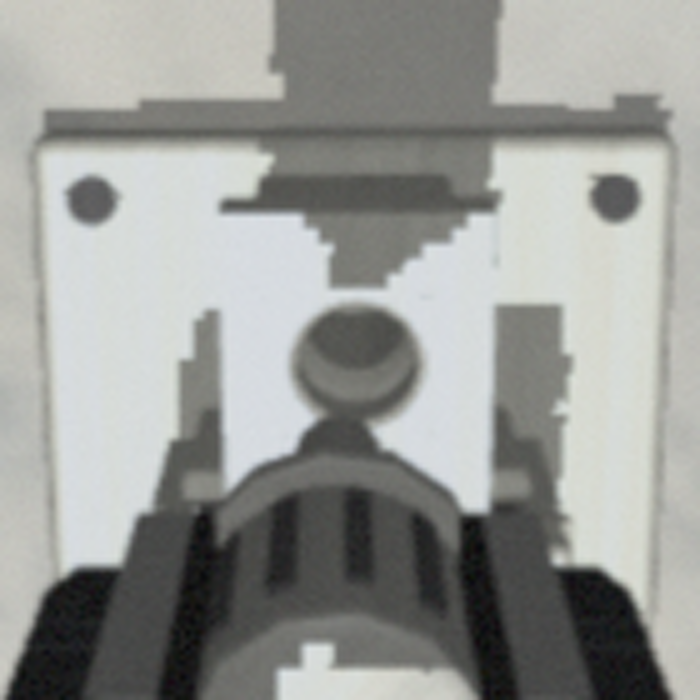

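View pics/q2_crop.png

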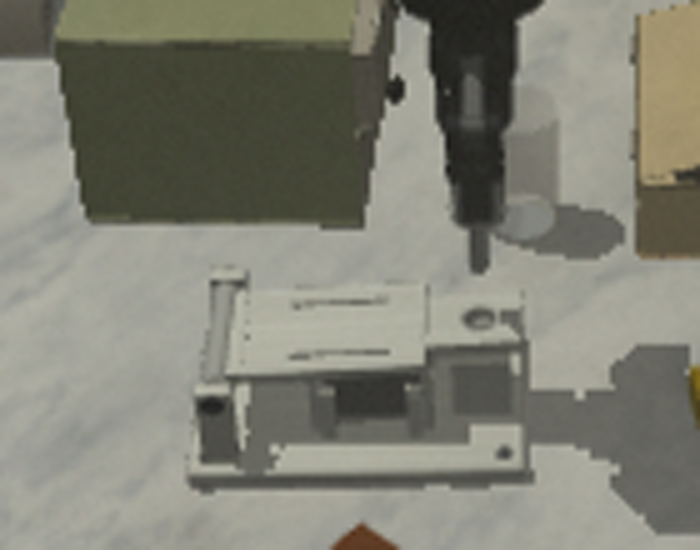

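Run:
```python
from h import *
i=pickle.load(open('q_wrist.pkl','rb'));o=i['obs'];R=o['eef_rot'];T=i['T_tool_cam']
px=lambda u,v:(190+(u+.5)/5-.5,130+(v+.5)/5-.5)
def rt(uv,y):
    d=T[:3,:3]@np.linalg.inv(i['K'])@[*px(*uv),1];c=T[:3,3];return (c+d*(y-c[1])/d[1])*1000
yh=o['tcp_pos'][2]-.065
h=rt((357,362),yh);print('lid hole in tool (cam)',h, 'edges',rt((292,362),yh),rt((422,362),yh),rt((357,302),yh),rt((357,422),yh))
print('tip',rt((339.5,418),.0448),'shaft',rt((302,450),.040),rt((377,450),.040))
print('hole world unbiased',(onplane(i,px(357,362),.065)-R[:,0]*.0013))
# block hole visible bottom rim? side view
s=pickle.load(open('q_side.pkl','rb'));p=o['tcp_pos']
for dz in(-.0448,):print('side tip pred',(proj(s,p+[0,0,dz])-[160,180])*5)
for X in([.4503,.1722,.065],):print('side hole pred',(proj(s,X)-[160,180])*5)
```

```text
lid hole in tool (cam) [ 3.78849307 74.41888032 -0.82137323] edges [-4.8423858  74.41888032 -0.82312995] [12.41886534 74.41888032 -0.81961662] [ 3.76349975 74.41888032  7.44075079] [ 3.81398291 74.41888032 -9.24763458]
tip [ 1.45271287 44.8         1.65417901] shaft [-2.80126745 40.         -0.507626  ] [ 5.70407969 40.         -0.50553573]
hole world unbiased [0.45020746 0.1719153  0.06499983]
side tip pred [481.45634222 263.9336443 ]
side hole pred [480.63418723 311.76110511]
```

Measured in the tool frame, the hole lies 2.35 mm along +x from the pin axis and level in z. I'll correct that and lower to just above the lid.

{"op": "jog_arm", "data": {
  "targets": "0.008 0 0 0 0 0;0.008 0.02 0 0 0 0;0.008 0.05 0 0 0 0;0.008 0.08 0 0 0 0;0.008 0.08 0 0 0 0;0.008 0.08 0 0 0 0;0.008 0.08 0 0 0 0;0.008 0.08 0 0 0 0"
}}

```text
t: 23.82
tcp_pos: [0.4491, 0.1717, 0.1146]
eef_rot: [[-0.052, -0.0, -0.999], [0.999, -0.0, -0.052], [-0.0, -1.0, 0.0]]
ft_force: [-0.0, 0.6, -0.7]
finger_gap: 0.0219
```

Run:
```python
from h import *
i=snap('side','r');o=i['obs'];print(o['t'],o['tcp_pos'],yawof(o),o['ft_force']);crop(i,215,200,285,270,8,'r_crop.png')
i=snap('scene','r');crop(i,190,130,270,210,8,'r2_crop.png')
```

```text
23.8167 [0.44905646 0.17173794 0.11456586] 92.95954828502461 [-0.0022357   0.622879   -0.70667625]
```

View pics/r_crop.png

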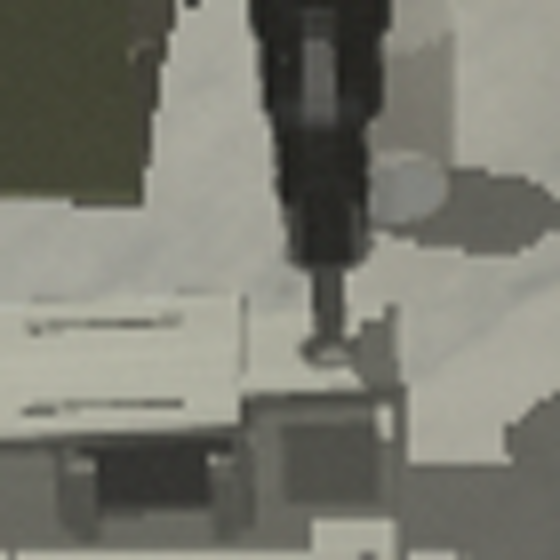

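View pics/r2_crop.png

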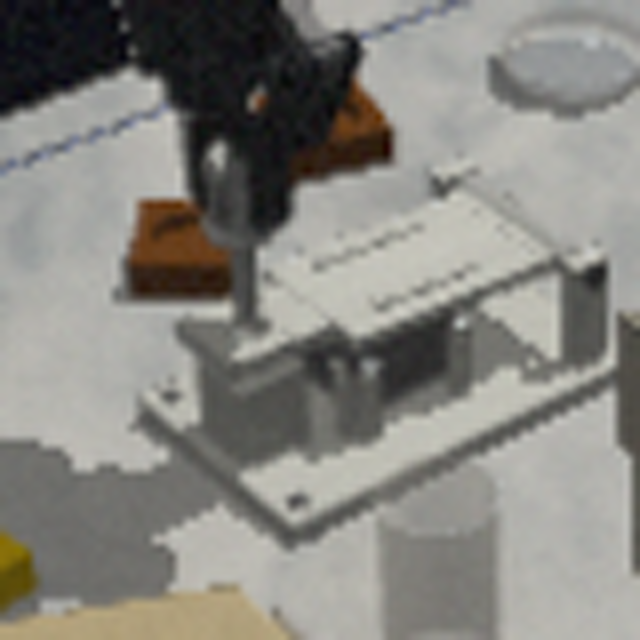

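Both views show the tip over the lid hole. Lowering in stages while watching the forces.

{"op": "jog_arm", "data": {
  "targets": "0 0.01 -0.002 0 0 0;0 0.02 -0.002 0 0 0;0 0.03 -0.002 0 0 0;0 0.04 -0.002 0 0 0;0 0.05 -0.002 0 0 0;0 0.065 -0.002 0 0 0;0 0.065 -0.002 0 0 0;0 0.065 -0.002 0 0 0"
}}

```text
t: 24.58
tcp_pos: [0.4493, 0.1717, 0.0945]
eef_rot: [[-0.052, -0.001, -0.999], [0.999, -0.0, -0.052], [-0.0, -1.0, 0.001]]
ft_force: [-0.5, 0.2, 0.2]
finger_gap: 0.0216
```

{"op": "jog_arm", "data": {
  "targets": "0 0.01 0 0 0 0;0 0.02 0 0 0 0;0 0.03 0 0 0 0;0 0.04 0 0 0 0;0 0.04 0 0 0 0;0 0.04 0 0 0 0;0 0.04 0 0 0 0;0 0.04 0 0 0 0"
}}

```text
t: 25.25
tcp_pos: [0.4496, 0.1718, 0.083]
eef_rot: [[-0.052, -0.0, -0.999], [0.999, -0.0, -0.052], [-0.0, -1.0, 0.0]]
ft_force: [0.1, -0.6, -0.7]
finger_gap: 0.0219
```

Run:
```python
from h import *
i=snap('side','s');o=i['obs'];print(o['t'],o['tcp_pos'],o['ft_force'],o['wrist_torque'],o['finger_gap']);crop(i,215,200,285,270,8,'s_crop.png')
```

```text
25.25 [0.44956035 0.17175665 0.08296815] [ 0.05758911 -0.633678   -0.66718579] [ 0.01630276  0.00859076 -0.03787653] 0.021932960147602567
```

View pics/s_crop.png

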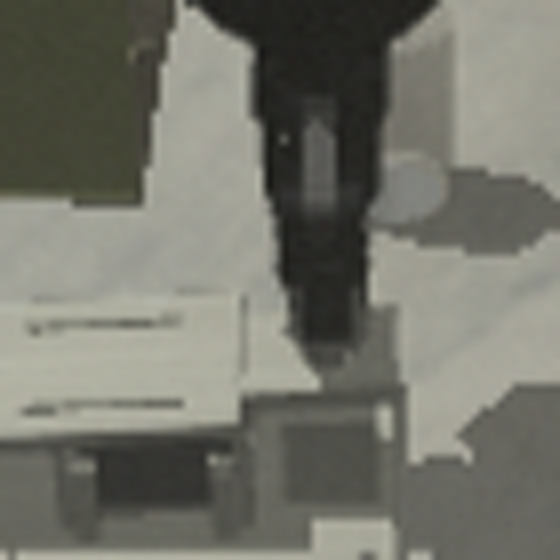

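The tip is about 10 mm inside the block hole with no side force. Next is bringing the collar to the lid, then pressing.

{"op": "jog_arm", "data": {
  "targets": "0 0.007 0 0 0 0;0 0.014 0 0 0 0;0 0.02 0 0 0 0;0 0.027 0 0 0 0;0 0.034 0 0 0 0;0 0.04 0 0 0 0;0 0.04 0 0 0 0;0 0.04 0 0 0 0"
}}

```text
t: 25.97
tcp_pos: [0.4494, 0.1717, 0.0707]
eef_rot: [[-0.052, -0.001, -0.999], [0.999, -0.0, -0.052], [-0.0, -1.0, 0.001]]
ft_force: [-1.4, 0.5, 0.0]
finger_gap: 0.0218
```

{"op": "jog_arm", "data": {
  "targets": "0 0.003 0 0 0 0;0 0.006 0 0 0 0;0 0.009 0 0 0 0;0 0.012 0 0 0 0;0 0.015 0 0 0 0;0 0.015 0 0 0 0;0 0.015 0 0 0 0;0 0.015 0 0 0 0"
}}

```text
t: 26.63
tcp_pos: [0.4495, 0.1717, 0.0663]
eef_rot: [[-0.052, -0.001, -0.999], [0.999, -0.0, -0.052], [-0.0, -1.0, 0.001]]
ft_force: [-0.9, 0.1, 0.6]
finger_gap: 0.0222
```

Run:
```python
from h import *
from bench import env
o=env.get_obs();print(o['t'],o['tcp_pos'],o['ft_force'],o['wrist_torque'],o['finger_gap'])
```

```text
26.6333 [0.44948317 0.1717386  0.06626559] [-0.89886491  0.1047092   0.55580047] [0.00386901 0.22127133 0.04317402] 0.022174734156665293
```

{"op": "jog_arm", "data": {
  "targets": "0 0.003 0 0 0 0;0 0.005 0 0 0 0;0 0.005 0 0 0 0;0 0.005 0 0 0 0;0 0.005 0 0 0 0;0 0.005 0 0 0 0;0 0.005 0 0 0 0;0 0.005 0 0 0 0"
}}

```text
t: 27.3
tcp_pos: [0.4494, 0.1718, 0.0648]
eef_rot: [[-0.052, -0.001, -0.999], [0.999, -0.0, -0.052], [-0.0, -1.0, 0.001]]
ft_force: [-2.2, 0.0, 1.8]
finger_gap: 0.0217
```

{"op": "jog_arm", "data": {
  "targets": "0 0.003 0 0 0 0;0 0.005 0 0 0 0;0 0.005 0 0 0 0;0 0.005 0 0 0 0;0 0.005 0 0 0 0;0 0.005 0 0 0 0;0 0.005 0 0 0 0;0 0.005 0 0 0 0"
}}

```text
t: 27.97
tcp_pos: [0.4496, 0.1718, 0.0644]
eef_rot: [[-0.052, -0.0, -0.999], [0.999, -0.0, -0.052], [-0.0, -1.0, 0.0]]
ft_force: [-9.4, -2.3, 22.0]
finger_gap: 0.0219
```

Run:
```python
from h import *
i=snap('side','u');o=i['obs'];print(o['t'],o['tcp_pos'],o['ft_force'],o['wrist_torque'],o['finger_gap']);crop(i,195,200,285,270,8,'u_crop.png')
i=snap('wrist','u');o=i['obs'];print(o['ft_force']);
P=cloud(i)
i=snap('scene','u');print(i['obs']['ft_force'],i['obs']['tcp_pos']);crop(i,190,130,270,210,8,'u2_crop.png')
```

```text
27.9667 [0.44958042 0.1717972  0.06437412] [-9.36391055 -2.30299323 22.01414412] [-0.40087391  1.66635769 -0.05050788] 0.02190828438655109
[-11.53233641  -2.85601605  22.54716329]
[-9.96370021 -1.58871043 23.11170253] [0.44958206 0.17177029 0.06437806]
```

View pics/u_crop.png

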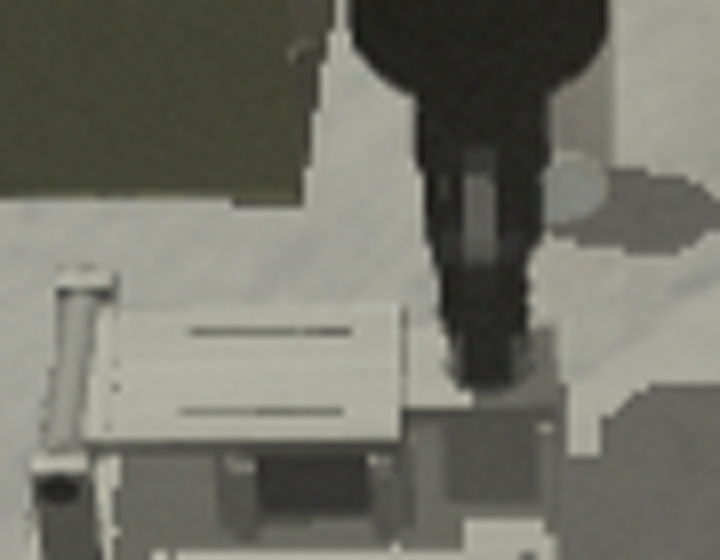

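View pics/u2_crop.png

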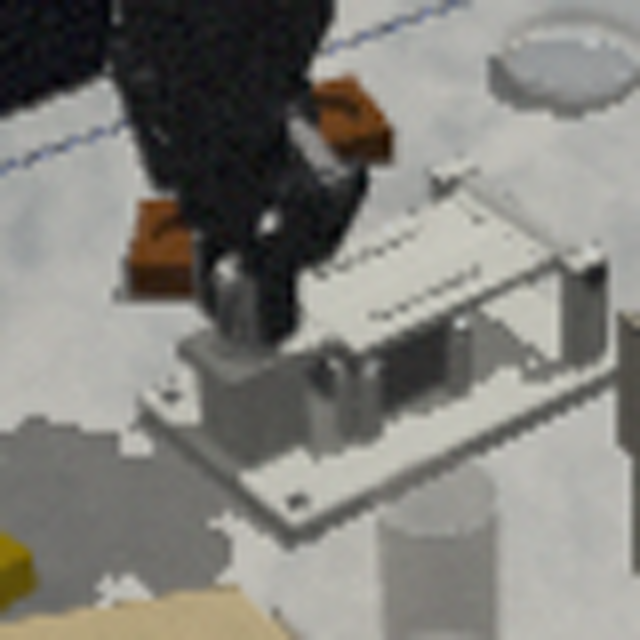

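View pics/u_wrist.png

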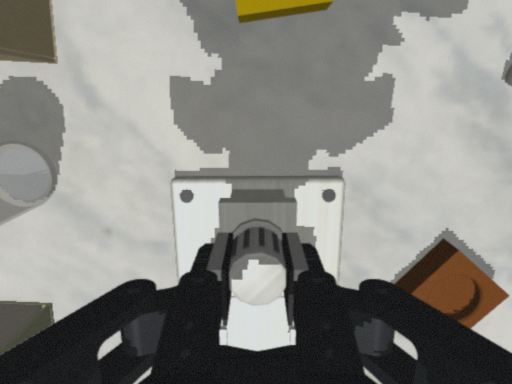

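Vertical force jumped to 22 N at TCP z = 64.4 mm, near the predicted 64.8 mm for shut, but there is also about 10 N sideways. I'll check the lid's angle from the clouds.

Run:
```python
from h import *
ex=np.array([np.cos(np.radians(3)),np.sin(np.radians(3))]);ey=np.array([-ex[1],ex[0]])
def an(tag,n,off):
    i=pickle.load(open(f'{tag}_{n}.pkl','rb'));P=cloud(i)
    d=P[...,:2]-np.array([.5053,.1752])-off;x=d@ex;y=d@ey
    def fit(m):
        q=np.c_[x[m],y[m],np.ones(m.sum())];a=np.linalg.lstsq(q,P[...,2][m],rcond=None)[0];r=P[...,2][m]-q@a
        k=abs(r)<.003;a=np.linalg.lstsq(q[k],P[...,2][m][k],rcond=None)[0];return a,k.sum()
    mb=(abs(P[...,2]-.0)<.008)&(x>-.15)&(x<.15)&(abs(y)<.14)&(abs(y)>.062)
    ml=(P[...,2]>.05)&(P[...,2]<.075)&(x>-.028)&(x<.06)&(abs(y)<.027)
    print(tag,n,'bench',fit(mb)[0].round(4),'lid',fit(ml)[0].round(4),fit(ml)[1])
for t in('r','u'):
    an(t,'side',np.array([.0015,.003])); an(t,'scene',np.array([-.0015,-.003]))
an('s','side',np.array([.0015,.003]))
```

```text
r side bench [ 0.0009  0.0004 -0.0018] lid [-0.0524 -0.0041  0.0602] 502
r scene bench [0.0002 0.0014 0.0007] lid [-0.0472  0.0164  0.0625] 272
u side bench [ 0.0004  0.0002 -0.0019] lid [ 0.0052 -0.0089  0.0561] 505
u scene bench [-0.0005  0.0001  0.0007] lid [-0.01    0.0179  0.0589] 273
s side bench [ 0.0001  0.0003 -0.0018] lid [-0.0558 -0.0086  0.0601] 506
```

The lid is level and shut: slope is within ±0.01 rad in both views with the face at about 58 mm, against 0.05 before. One hold to confirm it stays steady.

{"op": "jog_arm", "data": {
  "targets": "0 0 0 0 0 0;0 0 0 0 0 0;0 0 0 0 0 0;0 0 0 0 0 0;0 0 0 0 0 0;0 0 0 0 0 0;0 0 0 0 0 0;0 0 0 0 0 0"
}}

```text
t: 28.78
tcp_pos: [0.4496, 0.1718, 0.0644]
eef_rot: [[-0.052, -0.0, -0.999], [0.999, -0.0, -0.052], [-0.0, -1.0, 0.0]]
ft_force: [-10.1, -1.4, 22.1]
finger_gap: 0.0218
```

Run:
```python
from h import *
i=snap('side','v');o=i['obs'];print(o['t'],o['tcp_pos'],o['ft_force'],o['wrist_torque'],o['finger_gap']);crop(i,160,130,300,290,4,'v_crop.png')
```

```text
28.7833 [0.44958917 0.17177499 0.06437104] [-10.05291415  -1.37050565  22.08383805] [-0.38215159  1.67800273 -0.00322016] 0.02179851337817374
```

View pics/v_crop.png

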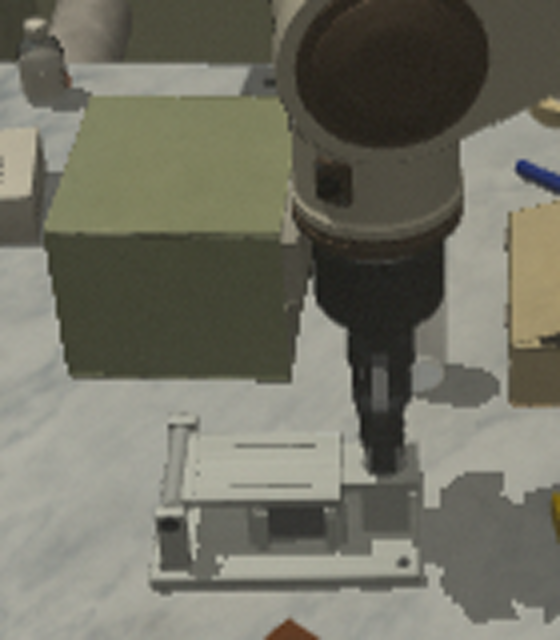

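The final view shows the lid level on the parts, the pin gripped in its hole and the beaker still standing, with a steady 22 N of push. Handing in.

```bash
python3 -c "
from bench import close_job
print(close_job())"
```

```text
the job is handed in; nothing more can be done
None
```

The job is done and handed in at about 29 s. The window plate is on the cell block, the lid is folded down, and the pin is through the lid into the block. The arm is still gripping the pin, with its collar pressing the lid shut.

- **Plate:** before I closed the lid, its top measured flat at 50.3 mm above the bench, against an expected 50 mm. I did not look at it again under the closed lid.
- **Lid:** in my last checks its face was level within ±0.01 rad at about 58 mm in both fixed cameras. It had rested at about 0.05 rad before pressing.
- **Push and grip:** the push held at 22 N downwards over the final hold, with the finger opening unchanged at 22 mm.
- **Beaker:** it was upright in the last picture.

Two readings did not match what I expected:
- **Side force:** a steady 10 N along x remains while pressing, so the pin probably leans slightly on a hole or the collar. I left it because the lid was already shut.
- **Spring force:** I felt only about 2 N until the hard stop, less than the 5 N the task describes.

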